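# Make up the turning kit and the milling kit

### The job

Make up the two kits for the next class. Turning kit, blue tray: stand the brass bushing centred on the white disc between the two rests, and only then lay the dark square steel bar across both rests, between their raised ends and with about equal overhang, so that it spans the gap above the bushing. Milling kit, green tray, before or after: stand the aluminium block with the blue-dyed top centred on the white square and the red cutter tube centred on the white disc; leave the black bushing, the amber jar and the yellow box where they are.

Things in the scene. Friction and masses are not known exactly. Their poses are not given: they have to be found in the camera images.
- bushing_center (a point): Brass (yellow metal) bushing: upright ring, outer diameter 42, bore 20, height 40 mm, about 0.36 kg; loose, standing on the bench. Point: its centre, half-way up; z along the bore, up.
- block_center (a point): Aluminium block, its top dyed blue for marking out, 40 x 40 mm, 45 mm high, about 0.19 kg; loose, standing on the bench. Point: its centre; x and y square to its side faces, z up.
- tube_center (a point): Red plastic cutter tube with a thin white band: closed upright cylinder, diameter 36, height 50 mm, about 0.09 kg; loose, standing on the bench. Point: its centre, half-way up; z along its axis, up.
- bar_center (a point): Dark square steel bar, 190 x 16 x 16 mm, about 0.37 kg; loose, lying flat on the bench. Point: its centre (8 mm above the bench); x along the bar, z up.
- blue_tray: Blue tray, fixed, 200 (its x) x 120 mm (y), rim 14 high, floor 4 thick. Origin: centre of underside, z up. Flat white disc (52 mm) on the floor at the origin: bushing's place. Two rests at x = -72 and +72 mm, each 12 thick (x), 60 wide (y), flat tops 70 mm above the bench, with 10 mm high lugs at both ends (40 mm clear between, y = -20 to +20). The bar goes along x, centred, underside at 70 mm.
- green_tray: Green tray, fixed, 200 (its x) x 120 mm (y), rim 14 high, walls 4, floor 4 thick. Origin: centre of underside, z up. Flat marks on the floor: white square (50 mm) centred at x = -45 mm, y = 0 for the block, white disc (46 mm) centred at x = +45 mm, y = 0 for the tube.
- black_bushing_center (a point): Bystander: black plastic bushing, same shape as the brass one (42 mm across, 40 mm high), loose, not part of any kit. Point: its centre.
- jar: Bystander: amber jar with white cap, diameter 56, height 55 mm, loose. Origin: centre of its underside.
- insert_box: Bystander: small yellow box, 45 x 70 mm, 20 mm high, loose. Origin: centre of its underside.
Things that resemble listed ones, but are neither listed nor needed, are in the scene too. Of the things that look like the part that bears block_center, the middle-sized one is meant. Several things look just like the part that bears bushing_center: the one meant starts nearest to the robot's base.

How it is judged:
By the outcome, as a careful person would: the job done as asked, in the order asked, and still so for the second after the job is handed in, with the robot touching nothing.
It also fails if it takes over 99 s, if anything falls off the work surface, if the arm or the gripper's body presses on something with over 40 N, if the wrist force passes 120 N, or if a joint passes its speed limit or range.

### The arm

A 7-joint arm with a two-finger parallel gripper is mounted at the origin on the work surface. World frame = base frame: x ahead of the robot, y to its left, z up, the work surface at z = 0. Lengths are in m, angles in rad, forces in N, time in s.
With the tool pointing down it reaches from about 0.4 to 0.85 m from the base axis. Payload 10.4 kg.
Tool frame: the origin (TCP) lies where the fingers leave the gripper's body, on its centre line; the fingertips stand 70 mm ahead of it and the grasp point (between the pads) lies r.grip_depth ahead of it (r.grip_depth is the distance from the TCP to the grasp point, in m); z points along the fingers, y is the direction in which the jaws open and shut (so a half turn about z gives the same grasp; the last joint's range is limited). The gripper opens to 87 mm and grips with 3 to 60 N. Pads are 19 mm wide; open, the fingers measure 117 mm over their backs; the gripper's body (75 mm by 190 mm) begins 51 mm behind the grasp point.
Start: joints at [1.212, 0.332, -0.065, 1.46, 0.022, 1.35, -0.088], TCP at [0.206, -0.59, 0.292] pointing down, gripper open.
Joint ranges: [-2.6, 2.6], [-0.5, 2.12], [-1.47, 1.34], [0.16, 2.42], [-1.27, 4.41], [0.06, 2.06], [-2.6, 2.6]. Speed limits (rad/s): [2.22, 2.22, 2.79, 2.79, 3.14, 3.14, 3.14].

### API

Orientations are given as a unit quaternion [x, y, z, w].
In Python, from bench import monitor, viewer, workorder, nets, r gives the robot as it stands.
- The arm moves only by the tool drive_tool, never from a script. Its argument "plan" is a list of rows, each an object of numbers: "rx", "ry", "rz": the turn, a rotation vector about the tool's x, y, z in units of 360 degrees (1.0 is 360 degrees); "x", "y", "z": the shift along the tool's x, y, z in units of 1000 mm (1.0 is 1000 mm); "fingers": the opening, from 0 (shut) to 1 (fully open). In form: [{"rx": .., "ry": .., "rz": .., "x": .., "y": .., "z": .., "fingers": ..}, ...]. A call has 1 to 12 rows; each row is the pose to reach, as a shift and turn from the pose commanded when the call began, along the tool's axes at that moment, turning the shorter way round; what a row does not reach only later rows make up. A row lasts 1/8 s, in which the tool goes at most 62.5 mm and 10.7 degrees, less where a joint would pass 70% of its speed; a pose out of reach is approached as far as the arm can. A call with a number of a shift or a turn outside -1 to 1 is refused whole. A call with a gripper value outside its range is refused whole. The fingers move at their own pace and stop on an object; "squeeze" is the grip in N (left out, the last holds). Time passes only in rows, so rows that repeat a pose let the fingers close. It gives the time, the measured TCP pose, the force and the opening at its end, in the units of the state.
- monitor.read_state(): the state, without advancing time (a new reading comes with each control period).
- viewer.camera(name): name is "side" or "top" or "wrist"; returns a dict with "color" (384x512x3 uint8, red, green, blue), "depth" (384x512 float32, m along the optical axis (not along the pixel's ray), 0 where there is no reading), "camera_matrix" (3x3 intrinsics, pixels), "xyz" and "rotation" of the camera in the world. Camera axes: x right, y down, z forward; pixel columns grow to the right and rows downward; lengths in m; the calibration is good to about 2 mm. A picture is of the moment at which its call begins.
- workorder.close_job(): hands the job in, once; it reports no verdict.
Trained networks look in the newest picture that a camera, given by its name, has taken for a name from the list of things; names that differ only in an ending like _2 or _b are one class to them, and where a whole thing is asked for, a point or a joint stands for the part that bears it (a point fixed in the world has none). Each returns a list of dicts, best first, with "confidence" (0 to 1); they miss things now and then, are a little off and sometimes report something else, mostly with a low value. They report only what shows in the picture. A call takes as long as a camera call. They do not tell look-alikes from the thing itself.
- nets.find_in(label, camera): "centre" ([x, y, z] in m, in world coordinates, good to about 4 mm: the middle of the surface that is visible of it).
- nets.regions_of(label, camera): "region" (384x512 bool, what is visible of it).
The state is a dict: "time": time; "joint_positions": joint angles; "joint_vel": joint speeds; "joint_torque": joint torques, N m; "ee_pos": TCP position; "eef_rot": TCP orientation; "ft_force": force on the tool from outside, world axes, zero at the start; "torque": the same for the moment, N m; "width": finger opening in m.
Only numpy, scipy, OpenCV 4.12 (cv2) and the standard library are available. Lean on these libraries where they do the work, as an engineer would, in place of code of your own. Each camera call takes 0.05 s, during which the arm holds its last target.

## Working session

There is one attempt and no reset: what is moved stays moved. The work goes in short steps, Python scripts to look and compute and a tool call to move; the robot and the scene stay as the last step left them, time stands still between calls to the robot, and variables do not carry over. Pictures are saved under pics/ and viewed, and the job is handed in when it is done.

Besides the shell and the picture viewer there is one more tool, called after ">>>" in YAML: its name, and indented under it one key for each argument. drive_tool: Moves the arm, as the interface text tells. Its arguments: {"type":"object","properties":{"plan":{"type":"array","items":{"type":"object","properties":{"rx":{"type":"number","minimum":-1,"maximum":1},"ry":{"type":"number","minimum":-1,"maximum":1},"rz":{"type":"number","minimum":-1,"maximum":1},"x":{"type":"number","minimum":-1,"maximum":1},"y":{"type":"number","minimum":-1,"maximum":1},"z":{"type":"number","minimum":-1,"maximum":1},"fingers":{"type":"number"}}}},"squeeze":{"type":"number"}},"required":["plan"]}

```bash
ls; mkdir -p pics; python3 - <<'E'
from bench import monitor, viewer, workorder, nets, r
import cv2, numpy as np
s=monitor.read_state()
for k,v in s.items(): print(k,np.round(v,4))
print(r.grip_depth)
for n in ["top","side"]:
    c=viewer.camera(n); print(n,c['xyz'],np.round(c['rotation'],3).tolist(),c['camera_matrix'].tolist() if hasattr(c['camera_matrix'],'tolist') else c['camera_matrix'])
    cv2.imwrite(f'pics/{n}0.png',cv2.resize(c['color'][:,:,::-1],(800,600)))
    for l in ["bushing_center","block_center","tube_center","bar_center","blue_tray","green_tray","black_bushing_center","jar","insert_box"]:
        for d in nets.find_in(l,n): print(n,l,np.round(d['centre'],3),round(d['confidence'],2))
E
```

```text
pics
time 0.0
joint_positions [ 1.2124  0.3329 -0.0647  1.461   0.0216  1.3499 -0.0885]
joint_vel [ 0.0003 -0.0012 -0.0015  0.      0.     -0.      0.0013]
joint_torque [ 4.00000e-04 -6.23259e+01  2.51000e-02 -3.89903e+01 -6.13000e-02
  3.98000e-02  2.00000e-04]
ee_pos [ 0.2058 -0.5898  0.2914]
eef_rot [ 9.859e-01  1.671e-01 -1.000e-04 -7.000e-04]
ft_force [-0.998  -0.0612  0.0134]
torque [-0.0099 -0.0137 -0.0213]
width 0.087
0.051
top [0.37505419 0.00943961 1.40159799] [-0.705, 0.706, -0.048, 0.051] [[452.51881526401013, 0.0, 260.9437434245776], [0.0, 452.51881526401013, 196.46532491891884], [0.0, 0.0, 1.0]]
top bushing_center [ 0.497 -0.332  0.04 ] 0.71
top bushing_center [ 0.45  -0.256  0.044] 0.58
top block_center [0.324 0.218 0.063] 0.83
top block_center [0.428 0.251 0.047] 0.49
top tube_center [0.594 0.267 0.047] 0.54
top bar_center [ 0.543 -0.433  0.019] 0.64
top blue_tray [0.57  0.114 0.004] 0.59
top green_tray [ 0.541 -0.12   0.003] 0.96
top black_bushing_center [ 0.583 -0.281  0.039] 0.43
top jar [0.5   0.426 0.053] 0.67
top jar [0.596 0.264 0.046] 0.67
top insert_box [0.807 0.033 0.016] 0.88
side [ 0.5155147  -0.674365    0.69902239] [0.925, -0.024, 0.02, -0.379] [[362.53362213526765, 0.0, 258.8173623586453], [0.0, 362.53362213526765, 190.6850259791112], [0.0, 0.0, 1.0]]
side bushing_center [ 0.451 -0.269  0.036] 0.82
side bushing_center [ 0.496 -0.338  0.037] 0.71
side block_center [0.427 0.238 0.04 ] 0.76
side block_center [0.322 0.198 0.047] 0.62
side tube_center [0.595 0.254 0.036] 0.55
side bar_center [ 0.542 -0.436  0.018] 0.92
side bar_center [0.598 0.253 0.035] 0.44
side blue_tray [0.569 0.103 0.006] 0.89
side green_tray [ 0.536 -0.119  0.003] 0.68
side black_bushing_center [ 0.584 -0.295  0.036] 0.66
side black_bushing_center [0.597 0.252 0.035] 0.34
side jar [0.502 0.413 0.034] 0.72
```

View pics/top0.png

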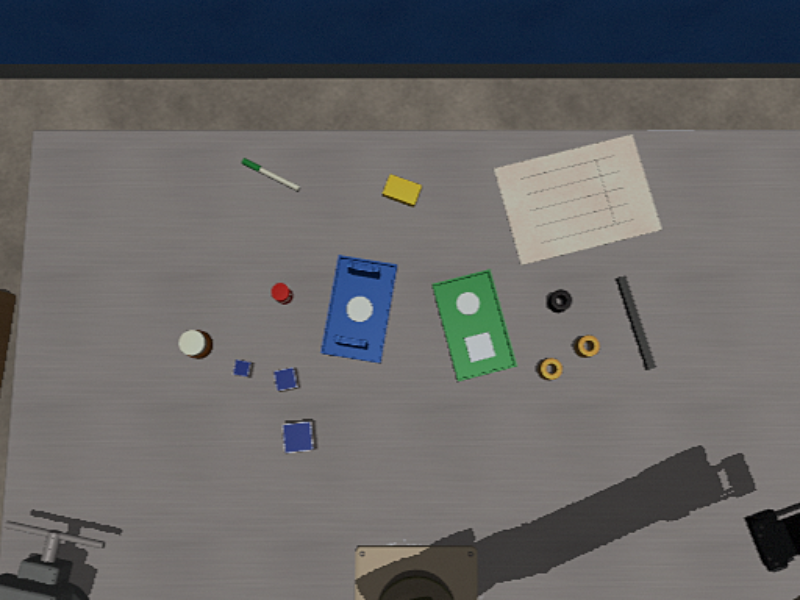

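View pics/side0.png

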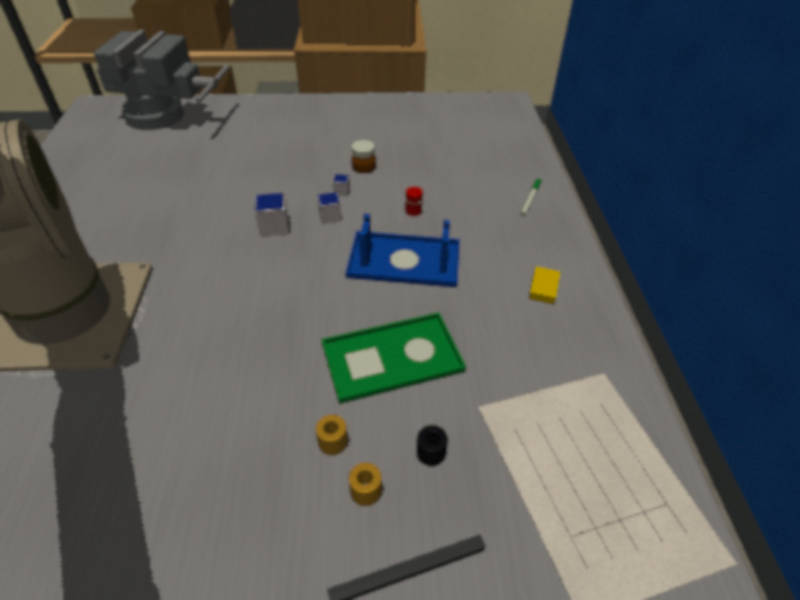

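The top view shows the brass bushings at (550,369) and (588,346), and the first is the nearer one. The middle-sized block is at (287,379), the tube at (282,293) and the bar at (635,322). The blue tray is at (359,309) and the green tray at (474,325). Next I'll measure these precisely.

```bash
cat > h.py <<'E'
from bench import monitor, viewer, workorder, nets, r
import cv2, numpy as np
from scipy.spatial.transform import Rotation as R
def cloud(c):
    K=np.array(c['camera_matrix']);d=c['depth'];v,u=np.mgrid[:d.shape[0],:d.shape[1]]
    p=np.stack([(u-K[0,2])/K[0,0]*d,(v-K[1,2])/K[1,1]*d,d],-1)
    return p@np.array(c['rotation']).T+np.array(c['xyz'])
def ray(c,uv,z):  # pixel -> world at height z
    K=np.array(c['camera_matrix']);uv=np.atleast_2d(uv).astype(float)
    p=np.c_[(uv-[K[0,2],K[1,2]])/[K[0,0],K[1,1]],np.ones(len(uv))]@np.array(c['rotation']).T
    o=np.array(c['xyz']); return o+p*((z-o[2])/p[:,2])[:,None]
def go(gx,gy,gz,yaw_deg):
    """relative move for grasp point to go to world, tool x axis at yaw (down)"""
    s=monitor.read_state();Rc=R.from_quat(s['eef_rot']);p=np.array(s['ee_pos'])
    a=np.radians(yaw_deg);best=None
    for k in (0,np.pi):
        Rt=R.from_euler('z',a+k)*R.from_euler('x',np.pi)
        rv=(Rc.inv()*Rt).as_rotvec()
        if best is None or np.linalg.norm(rv)<np.linalg.norm(best): best=rv
    t=np.array([gx,gy,gz+r.grip_depth]); sh=Rc.inv().apply(t-p)
    print('t',round(s['time'],2),'shift',np.round(sh,4),'turn',np.round(best/2/np.pi,4),'rows',np.linalg.norm(sh)/.0625,np.degrees(np.linalg.norm(best))/10.7)
def st():
    s=monitor.read_state();Rc=R.from_quat(s['eef_rot']).as_matrix();g=np.array(s['ee_pos'])+Rc[:,2]*r.grip_depth
    print('t',round(s['time'],2),'grasp',np.round(g,4),'yaw',round(np.degrees(np.arctan2(Rc[1,0],Rc[0,0])),2),'zax',np.round(Rc[:,2],4),'w',round(s['width'],4),'F',np.round(s['ft_force'],2),'q',np.round(s['joint_positions'],2))
E
python3 - <<'E'
from h import *
for cam in ["top","side"]:
    c=viewer.camera(cam);P=cloud(c);hsv=cv2.cvtColor(c['color'],cv2.COLOR_RGB2HSV)
    print(cam)
    def blob(mask,near,rad=.13):
        m=mask&(np.hypot(P[...,0]-near[0],P[...,1]-near[1])<rad);return m
    H,S,V=[hsv[...,i].astype(int) for i in range(3)]
    Z=P[...,2]
    for nm,near,zt in [("bush",(.45,-.262),.04),("bush2",(.497,-.335),.04),("block",(.428,.245),.045),("tube",(.595,.26),.05),("bar",(.543,-.434),.016)]:
        m=blob(Z>zt-.008 if nm!="bar" else (Z>.009),near,.035 if nm!="bar" else .12)&(Z<zt+.02)
        v,u=np.nonzero(m)
        uv=np.c_[u,v]; 
        w=ray(c,uv,zt)[:,:2].astype(np.float32); rect=cv2.minAreaRect(w)
        print(nm,len(u),'zmed',round(np.median(Z[m]),4),'mean',w.mean(0).round(4),'rect',np.round(rect[0],4),np.round(rect[1],4),round(rect[2],1))
    # white marks
    Wm=(S<40)&(V>140)&(Z<.03)
    n,lab,stt,cen=cv2.connectedComponentsWithStats(Wm.astype(np.uint8))
    for i in range(1,n):
        if stt[i,4]>60:
            v,u=np.nonzero(lab==i);w=ray(c,np.c_[u,v],.004)[:,:2].astype(np.float32);rect=cv2.minAreaRect(w)
            print('white',stt[i,4],w.mean(0).round(4),np.round(rect[0],4),np.round(rect[1],4),round(rect[2],1))
    for nm,near,lo,hi in [("blue",(.57,.11),100,130),("green",(.54,-.12),45,85)]:
        m=blob((H>=lo)&(H<=hi)&(S>120)&(Z<.03),near)
        v,u=np.nonzero(m);w=ray(c,np.c_[u,v],.014)[:,:2].astype(np.float32);rect=cv2.minAreaRect(w)
        print(nm,np.round(rect[0],4),np.round(rect[1],4),round(rect[2],1))
    m=blob((Z>.055)&(Z<.09),(.57,.11),.1);v,u=np.nonzero(m)
    n,lab,stt,cen=cv2.connectedComponentsWithStats(m.astype(np.uint8))
    for i in range(1,n):
        if stt[i,4]>10:
            print('rest',stt[i,4],P[lab==i].mean(0).round(4))
E
```

```text
Traceback (most recent call last):
  File "h.py", line 7, in cloud
    return p@np.array(c['rotation']).T+np.array(c['xyz'])
           ~^~~~~~~~~~~~~~~~~~~~~~~~~~
ValueError: matmul: Input operand 1 has a mismatch in its core dimension 0, with gufunc signature (n?,k),(k,m?)->(n?,m?) (size 4 is different from 3)
```

```bash
sed -i "s/np.array(c\['rotation'\]).T/R.from_quat(c['rotation']).as_matrix().T/" h.py
cat > m.py <<'E'
from h import *
for cam in ["top","side"]:
    c=viewer.camera(cam);P=cloud(c);hsv=cv2.cvtColor(c['color'],cv2.COLOR_RGB2HSV)
    print(cam)
    def blob(mask,near,rad=.13):
        m=mask&(np.hypot(P[...,0]-near[0],P[...,1]-near[1])<rad);return m
    H,S,V=[hsv[...,i].astype(int) for i in range(3)]
    Z=P[...,2]
    for nm,near,zt in [("bush",(.45,-.262),.04),("bush2",(.497,-.335),.04),("block",(.428,.245),.045),("tube",(.595,.26),.05),("bar",(.543,-.434),.016)]:
        m=blob(Z>zt-.008 if nm!="bar" else (Z>.009),near,.035 if nm!="bar" else .12)&(Z<zt+.02)
        v,u=np.nonzero(m)
        uv=np.c_[u,v]
        if not len(u): continue
        w=ray(c,uv,zt)[:,:2].astype(np.float32); rect=cv2.minAreaRect(w)
        print(nm,len(u),'zmed',round(np.median(Z[m]),4),'mean',w.mean(0).round(4),'rect',np.round(rect[0],4),np.round(rect[1],4),round(rect[2],1))
    Wm=(S<40)&(V>140)&(Z<.03)
    n,lab,stt,cen=cv2.connectedComponentsWithStats(Wm.astype(np.uint8))
    for i in range(1,n):
        if stt[i,4]>60 and np.hypot(*(P[lab==i].mean(0)[:2]-[.55,0]))<.25:
            v,u=np.nonzero(lab==i);w=ray(c,np.c_[u,v],.004)[:,:2].astype(np.float32);rect=cv2.minAreaRect(w)
            print('white',stt[i,4],w.mean(0).round(4),np.round(rect[0],4),np.round(rect[1],4),round(rect[2],1))
    for nm,near,lo,hi in [("blue",(.57,.11),100,130),("green",(.54,-.12),45,85)]:
        m=blob((H>=lo)&(H<=hi)&(S>120)&(Z<.03),near)
        v,u=np.nonzero(m);w=ray(c,np.c_[u,v],.014)[:,:2].astype(np.float32);rect=cv2.minAreaRect(w)
        print(nm,np.round(rect[0],4),np.round(rect[1],4),round(rect[2],1))
    m=blob((Z>.055)&(Z<.09),(.57,.11),.1);v,u=np.nonzero(m)
    n,lab,stt,cen=cv2.connectedComponentsWithStats(m.astype(np.uint8))
    for i in range(1,n):
        if stt[i,4]>10:
            print('rest',stt[i,4],P[lab==i].mean(0).round(4))
E
python3 m.py
```

```text
top
bush 113 zmed 0.0377 mean [ 0.4487 -0.2573] rect [ 0.4488 -0.2574] [0.0395 0.0382] 17.1
bush2 116 zmed 0.0376 mean [ 0.4928 -0.3299] rect [ 0.4927 -0.3303] [0.0377 0.0391] 44.0
block 180 zmed 0.0441 mean [0.4289 0.2527] rect [0.4289 0.2527] [0.0399 0.0407] 11.3
tube 108 zmed 0.0484 mean [0.5967 0.2657] rect [0.5968 0.2659] [0.034  0.0334] 1.4
bar 367 zmed 0.0143 mean [ 0.5366 -0.4228] rect [ 0.5273 -0.382 ] [0.1892 0.1199] 15.9
white 169 [ 0.5813 -0.1027] [ 0.5819 -0.1023] [0.0438 0.041 ] 90.0
white 209 [0.5699 0.1142] [0.5695 0.113 ] [0.05   0.0472] 90.0
white 257 [ 0.4937 -0.125 ] [ 0.4939 -0.1252] [0.0487 0.0506] 14.6
blue [0.5696 0.1138] [0.1184 0.1998] 80.5
green [ 0.537  -0.1127] [0.1982 0.118 ] 14.5
rest 99 [0.6401 0.1038 0.07  ]
rest 91 [0.4984 0.1273 0.0713]
side
bush 251 zmed 0.0387 mean [ 0.4529 -0.2644] rect [ 0.4535 -0.2642] [0.0395 0.0434] 0.7
bush2 291 zmed 0.0389 mean [ 0.4972 -0.3376] rect [ 0.4972 -0.3375] [0.0417 0.0391] 88.3
block 129 zmed 0.0445 mean [0.4328 0.2438] rect [0.433  0.2438] [0.0405 0.0501] 10.9
tube 76 zmed 0.049 mean [0.5998 0.2574] rect [0.5995 0.2585] [0.0378 0.0311] 86.5
bar 1237 zmed 0.0152 mean [ 0.5369 -0.4239] rect [ 0.5287 -0.3789] [0.1892 0.1407] 16.0
white 146 [0.5737 0.1121] [0.5732 0.1137] [0.0437 0.0465] 87.7
white 165 [ 0.5848 -0.1057] [ 0.5851 -0.1055] [0.0351 0.0399] 87.4
white 284 [ 0.4978 -0.1284] [ 0.4982 -0.1282] [0.0465 0.0454] 13.7
blue [0.5737 0.1049] [0.13  0.197] 81.0
green [ 0.5422 -0.1211] [0.1979 0.1245] 14.5
rest 105 [0.5028 0.1202 0.0698]
rest 89 [0.6432 0.0945 0.0715]
```

```bash
python3 - <<'E'
from h import *
st()
go(.451,-.260,.15,-9.5)
E
```

```text
t 1.15 grasp [ 0.206  -0.5901  0.2413] yaw 19.24 zax [ 0.e+00 -1.e-04 -1.e+00] w 0.0871 F [ 0.3   0.17 -0.15] q [ 1.21  0.33 -0.06  1.46  0.02  1.35 -0.09]
t 1.15 shift [ 0.3401 -0.2309  0.0912] turn [ 0.     -0.      0.0798] rows 6.738072196461914 2.6858958997375293
```

>>> drive_tool:
  plan:
    - {"x": 0.34,"y": -0.231,"z": 0.091,"rz": 0.0798,"fingers": 1}
    - {"x": 0.34,"y": -0.231,"z": 0.091,"rz": 0.0798,"fingers": 1}
    - {"x": 0.34,"y": -0.231,"z": 0.091,"rz": 0.0798,"fingers": 1}
    - {"x": 0.34,"y": -0.231,"z": 0.091,"rz": 0.0798,"fingers": 1}
    - {"x": 0.34,"y": -0.231,"z": 0.091,"rz": 0.0798,"fingers": 1}
    - {"x": 0.34,"y": -0.231,"z": 0.091,"rz": 0.0798,"fingers": 1}
    - {"x": 0.34,"y": -0.231,"z": 0.091,"rz": 0.0798,"fingers": 1}
    - {"x": 0.34,"y": -0.231,"z": 0.091,"rz": 0.0798,"fingers": 1}
    - {"x": 0.34,"y": -0.231,"z": 0.091,"rz": 0.0798,"fingers": 1}

```text
validation failed for argument at $.pl...
```

```bash
cat > w.py <<'E'
from h import *
import sys
nm=sys.argv[1]
st()
c=viewer.camera('wrist');P=cloud(c);np.savez('w_'+nm+'.npz',**{k:np.array(v) for k,v in c.items()})
print('cam',np.round(c['xyz'],4),np.round(R.from_quat(c['rotation']).as_matrix()[:,2],3),np.round(c['camera_matrix'],1).tolist())
cv2.imwrite(f'pics/w_{nm}.png',cv2.resize(c['color'][:,:,::-1],(768,576)))
E
python3 w.py bush
```

```text
t 1.15 grasp [ 0.206  -0.5901  0.2413] yaw 19.24 zax [ 0.e+00 -1.e-04 -1.e+00] w 0.0871 F [ 0.3   0.17 -0.15] q [ 1.21  0.33 -0.06  1.46  0.02  1.35 -0.09]
cam [ 0.2664 -0.5683  0.3841] [-0.227 -0.08  -0.971] [[295.7, 0.0, 258.3], [0.0, 295.7, 191.5], [0.0, 0.0, 1.0]]
```

View pics/w_bush.png

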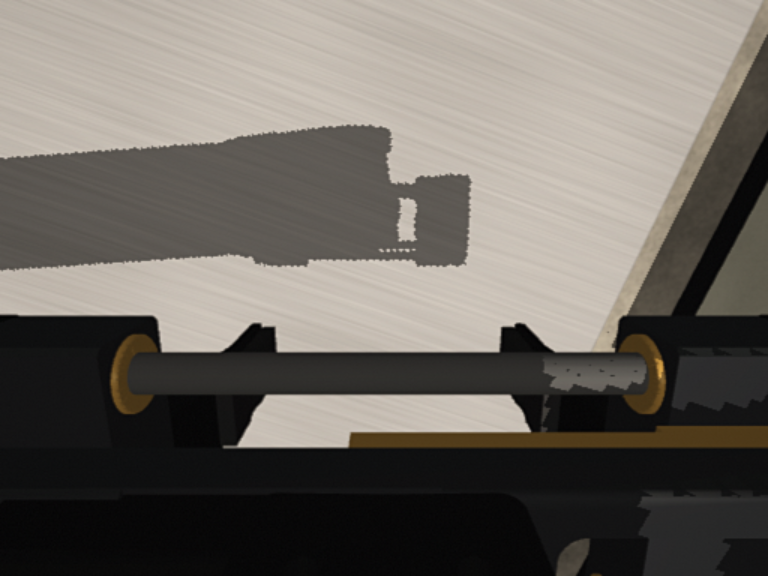

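The wrist view still shows the start pose: the fingers are open over empty bench because the call was refused. I'll retry with rounder numbers.

>>> drive_tool:
  plan:
    - {"rx": 0.0,"ry": 0.0,"rz": 0.08,"x": 0.34,"y": -0.23,"z": 0.09,"fingers": 1.0}
    - {"rx": 0.0,"ry": 0.0,"rz": 0.08,"x": 0.34,"y": -0.23,"z": 0.09,"fingers": 1.0}

```text
time: 1.45
ee_pos: [0.2781, -0.4934, 0.2658]
eef_rot: [1.0, -0.019, 0.0, 0.0]
ft_force: [1.1, 0.2, 0.2]
width: 0.0869
```

```bash
python3 - <<'E'
from h import *
st()
go(.451,-.260,.15,-9.5)
E
```

```text
t 1.45 grasp [ 0.2781 -0.4934  0.2148] yaw -2.16 zax [ 5.e-04 -3.e-04 -1.e+00] w 0.0869 F [1.13 0.16 0.18] q [ 1.05  0.22 -0.09  1.66  0.02  1.26 -0.65]
t 1.45 shift [ 0.1639 -0.2397  0.0648] turn [ 0.     -0.0001  0.0204] rows 4.761138420263003 0.6858637319115537
```

>>> drive_tool:
  plan:
    - {"x": 0.164,"y": -0.24,"z": 0.065,"rz": 0.02,"fingers": 1.0}
    - {"x": 0.164,"y": -0.24,"z": 0.065,"rz": 0.02,"fingers": 1.0}
    - {"x": 0.164,"y": -0.24,"z": 0.065,"rz": 0.02,"fingers": 1.0}
    - {"x": 0.164,"y": -0.24,"z": 0.065,"rz": 0.02,"fingers": 1.0}
    - {"x": 0.164,"y": -0.24,"z": 0.065,"rz": 0.02,"fingers": 1.0}
    - {"x": 0.164,"y": -0.24,"z": 0.065,"rz": 0.02,"fingers": 1.0}
    - {"x": 0.164,"y": -0.24,"z": 0.065,"rz": 0.02,"fingers": 1.0}

```text
validation failed for argument at $.pl...
```

```bash
python3 w.py bush1
```

```text
t 1.45 grasp [ 0.2781 -0.4934  0.2148] yaw -2.16 zax [ 5.e-04 -3.e-04 -1.e+00] w 0.0869 F [1.13 0.16 0.18] q [ 1.05  0.22 -0.09  1.66  0.02  1.26 -0.65]
cam [ 0.3421 -0.4955  0.3576] [-0.239  0.009 -0.971] [[295.7, 0.0, 258.3], [0.0, 295.7, 191.5], [0.0, 0.0, 1.0]]
```

View pics/w_bush1.png

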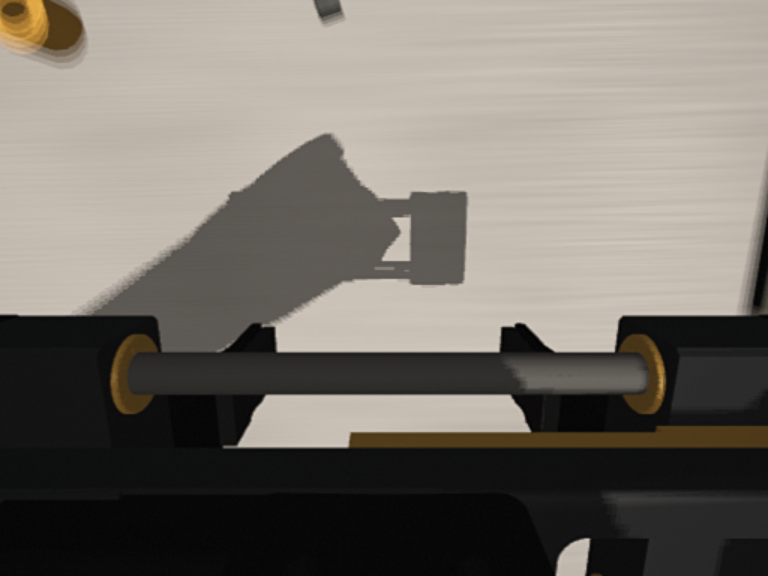

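The refused calls were the ones that left keys out, so I'll give all seven in every row. The picture still shows bench only, with a bushing at the top left.

>>> drive_tool:
  plan:
    - {"rx": 0.0,"ry": 0.0,"rz": 0.02,"x": 0.164,"y": -0.24,"z": 0.065,"fingers": 1.0}
    - {"rx": 0.0,"ry": 0.0,"rz": 0.02,"x": 0.164,"y": -0.24,"z": 0.065,"fingers": 1.0}
    - {"rx": 0.0,"ry": 0.0,"rz": 0.02,"x": 0.164,"y": -0.24,"z": 0.065,"fingers": 1.0}
    - {"rx": 0.0,"ry": 0.0,"rz": 0.02,"x": 0.164,"y": -0.24,"z": 0.065,"fingers": 1.0}
    - {"rx": 0.0,"ry": 0.0,"rz": 0.02,"x": 0.164,"y": -0.24,"z": 0.065,"fingers": 1.0}
    - {"rx": 0.0,"ry": 0.0,"rz": 0.02,"x": 0.164,"y": -0.24,"z": 0.065,"fingers": 1.0}
    - {"rx": 0.0,"ry": 0.0,"rz": 0.02,"x": 0.164,"y": -0.24,"z": 0.065,"fingers": 1.0}

```text
time: 2.38
ee_pos: [0.4484, -0.2603, 0.2013]
eef_rot: [0.997, -0.078, -0.0, 0.0]
ft_force: [-0.4, -1.2, -0.3]
width: 0.0867
```

```bash
python3 w.py bush2
```

```text
t 2.38 grasp [ 0.4484 -0.2603  0.1503] yaw -8.97 zax [-1.e-04 -5.e-04 -1.e+00] w 0.0867 F [-0.35 -1.22 -0.33] q [ 0.7   0.19 -0.29  1.84  0.06  1.12 -1.34]
cam [ 0.5117 -0.2702  0.2931] [-0.237  0.037 -0.971] [[295.7, 0.0, 258.3], [0.0, 295.7, 191.5], [0.0, 0.0, 1.0]]
```

View pics/w_bush2.png

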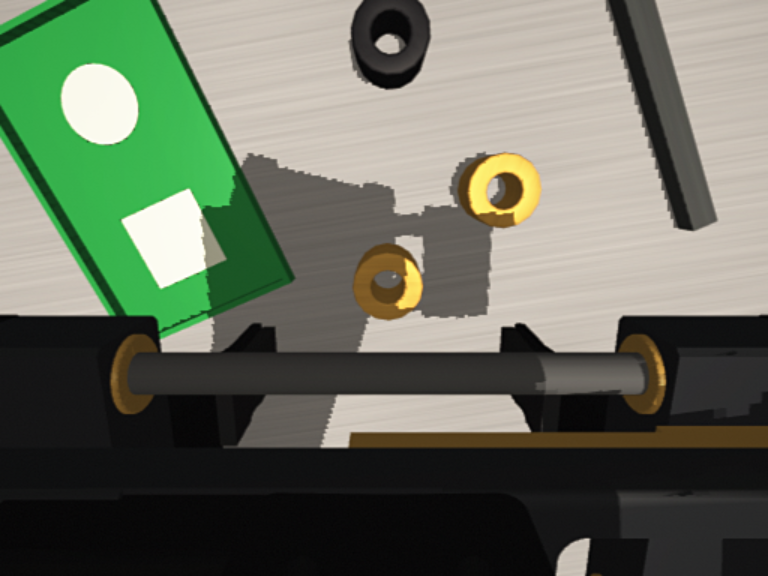

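Wrist view: the target bushing is at (388,282), with its neighbour at (503,190), the black bushing at (390,38), the bar's end at (695,220) and the green tray's marks at (100,103) and (173,238).

```bash
cat > wm.py <<'E'
from h import *
def circ(w):  # min enclosing circle
    (cx,cy),rr=cv2.minEnclosingCircle(w.astype(np.float32)); return np.round([cx,cy,2*rr],4)
def top(c,near,zt,rad=.035,tol=.006,lo=None):
    P=cloud(c);Z=P[...,2]
    m=(np.hypot(P[...,0]-near[0],P[...,1]-near[1])<rad)&(Z>(zt-tol if lo is None else lo))&(Z<zt+.015)
    n,lab,s,_=cv2.connectedComponentsWithStats(m.astype(np.uint8))
    if n<2: print('none');return
    i=1+np.argmax(s[1:,4]);m=lab==i
    v,u=np.nonzero(m);w=ray(c,np.c_[u,v],zt)[:,:2];rc=cv2.minAreaRect(w.astype(np.float32))
    print(near,'n',len(u),'z',np.round(np.median(Z[m]),4),'mean',w.mean(0).round(4),'circ',circ(w),'rect',np.round(rc[0],4),np.round(rc[1],4),round(rc[2],1))
def white(c,near,rad=.045,z=.004,sat=60,val=60):
    hsv=cv2.cvtColor(c['color'],cv2.COLOR_RGB2HSV);P=cloud(c)
    m=(np.hypot(P[...,0]-near[0],P[...,1]-near[1])<rad)&(hsv[...,1]<sat)&(hsv[...,2]>val)&(P[...,2]<.03)
    n,lab,s,_=cv2.connectedComponentsWithStats(m.astype(np.uint8))
    if n<2: print('none');return
    i=1+np.argmax(s[1:,4]);v,u=np.nonzero(lab==i);w=ray(c,np.c_[u,v],z)[:,:2];rc=cv2.minAreaRect(w.astype(np.float32))
    print('white',near,'n',len(u),'z',np.round(np.median(P[...,2][lab==i]),4),'mean',w.mean(0).round(4),'circ',circ(w),'rect',np.round(rc[0],4),np.round(rc[1],4),round(rc[2],1))
E
python3 - <<'E'
from wm import *
c=dict(np.load('w_bush2.npz'))
top(c,(.45,-.262),.04); top(c,(.495,-.335),.04); top(c,(.583,-.285),.04)
white(c,(.583,-.104));white(c,(.496,-.126));white(c,(.496,-.126),sat=90,val=40)
top(c,(.54,-.43),.016,rad=.12,lo=.01)
E
```

```text
(0.45, -0.262) n 1324 z 0.0392 mean [ 0.4511 -0.2606] circ [ 0.4509 -0.2605  0.042 ] rect [ 0.4509 -0.2605] [0.0409 0.0407] 26.6
(0.495, -0.335) n 1550 z 0.0393 mean [ 0.4951 -0.3332] circ [ 0.4947 -0.333   0.0417] rect [ 0.4947 -0.333 ] [0.0407 0.0411] 5.2
(0.583, -0.285) n 1775 z 0.0393 mean [ 0.5814 -0.2828] circ [ 0.5827 -0.283   0.0417] rect [ 0.5801 -0.2826] [0.0403 0.0357] 81.0
white (0.583, -0.104) n 2127 z 0.0039 mean [ 0.5823 -0.104 ] circ [ 0.5819 -0.104   0.0463] rect [ 0.582  -0.1038] [0.0452 0.0454] 73.2
white (0.496, -0.126) n 2602 z 0.0039 mean [ 0.4955 -0.1264] circ [ 0.4951 -0.1264  0.0697] rect [ 0.4949 -0.1264] [0.0503 0.0505] 14.4
white (0.496, -0.126) n 2657 z 0.0039 mean [ 0.4954 -0.1265] circ [ 0.4947 -0.1264  0.0702] rect [ 0.4949 -0.1264] [0.0506 0.051 ] 14.5
(0.54, -0.43) n 3513 z 0.0153 mean [ 0.5223 -0.4394] circ [ 0.5201 -0.4397  0.1434] rect [ 0.52   -0.4397] [0.1423 0.0194] 16.0
```

```bash
python3 - <<'E'
from h import *
st(); go(.451,-.2605,.028,-9.5)
E
```

```text
t 2.42 grasp [ 0.4481 -0.2609  0.1503] yaw -9.05 zax [-0.e+00 -6.e-04 -1.e+00] w 0.087 F [-0.95  0.16  0.63] q [ 0.7   0.19 -0.29  1.84  0.06  1.12 -1.34]
t 2.42 shift [ 0.0028 -0.0009  0.1223] turn [ 0.0001 -0.      0.0013] rows 1.9576066903427012 0.04246944682299857
```

>>> drive_tool:
  plan:
    - {"rx": 0.0,"ry": 0.0,"rz": 0.001,"x": 0.003,"y": -0.001,"z": 0.05,"fingers": 0.7}
    - {"rx": 0.0,"ry": 0.0,"rz": 0.001,"x": 0.003,"y": -0.001,"z": 0.08,"fingers": 0.7}
    - {"rx": 0.0,"ry": 0.0,"rz": 0.001,"x": 0.003,"y": -0.001,"z": 0.11,"fingers": 0.7}
    - {"rx": 0.0,"ry": 0.0,"rz": 0.001,"x": 0.003,"y": -0.001,"z": 0.122,"fingers": 0.7}
    - {"rx": 0.0,"ry": 0.0,"rz": 0.001,"x": 0.003,"y": -0.001,"z": 0.122,"fingers": 0.7}
    - {"rx": 0.0,"ry": 0.0,"rz": 0.001,"x": 0.003,"y": -0.001,"z": 0.122,"fingers": 0.4}
    - {"rx": 0.0,"ry": 0.0,"rz": 0.001,"x": 0.003,"y": -0.001,"z": 0.122,"fingers": 0.4}
    - {"rx": 0.0,"ry": 0.0,"rz": 0.001,"x": 0.003,"y": -0.001,"z": 0.122,"fingers": 0.4}
    - {"rx": 0.0,"ry": 0.0,"rz": 0.001,"x": 0.003,"y": -0.001,"z": 0.122,"fingers": 0.4}
  squeeze: 25

```text
time: 3.55
ee_pos: [0.4522, -0.2595, 0.08]
eef_rot: [0.997, -0.081, 0.001, 0.0]
ft_force: [-1.4, -0.4, 6.2]
width: 0.0419
```

```bash
python3 - <<'E'
from h import *
st(); go(.572,.113,.20,-9.5)
E
```

```text
t 3.55 grasp [ 0.4523 -0.2596  0.029 ] yaw -9.33 zax [ 0.0012 -0.001  -1.    ] w 0.0419 F [-1.38 -0.45  6.17] q [ 0.68  0.35 -0.28  1.93  0.13  0.87 -1.4 ]
t 3.55 shift [ 0.058  -0.3869 -0.1713] turn [ 0.0001 -0.0002  0.0005] rows 6.832802873288925 0.01819896097004689
```

```bash
python3 - <<'E'
from h import *
go(.475,.13,.17,-9.5)
E
```

```text
t 3.55 shift [-0.0405 -0.388  -0.1414] turn [ 0.0001 -0.0002  0.0005] rows 6.638401726726944 0.01819896097004689
```

>>> drive_tool:
  plan:
    - {"rx": 0.0,"ry": 0.0,"rz": 0.0,"x": 0.0,"y": 0.0,"z": -0.06,"fingers": 0.4}
    - {"rx": 0.0,"ry": 0.0,"rz": 0.0,"x": 0.0,"y": -0.02,"z": -0.11,"fingers": 0.4}
    - {"rx": 0.0,"ry": 0.0,"rz": 0.0,"x": -0.01,"y": -0.07,"z": -0.141,"fingers": 0.4}
    - {"rx": 0.0,"ry": 0.0,"rz": 0.0,"x": -0.02,"y": -0.12,"z": -0.141,"fingers": 0.4}
    - {"rx": 0.0,"ry": 0.0,"rz": 0.0,"x": -0.03,"y": -0.18,"z": -0.141,"fingers": 0.4}
    - {"rx": 0.0,"ry": 0.0,"rz": 0.0,"x": -0.04,"y": -0.24,"z": -0.141,"fingers": 0.4}
    - {"rx": 0.0,"ry": 0.0,"rz": 0.0,"x": -0.04,"y": -0.3,"z": -0.141,"fingers": 0.4}
    - {"rx": 0.0,"ry": 0.0,"rz": 0.0,"x": -0.04,"y": -0.35,"z": -0.141,"fingers": 0.4}
    - {"rx": 0.0,"ry": 0.0,"rz": 0.0,"x": -0.04,"y": -0.388,"z": -0.141,"fingers": 0.4}
    - {"rx": 0.0,"ry": 0.0,"rz": 0.0,"x": -0.04,"y": -0.388,"z": -0.141,"fingers": 0.4}
    - {"rx": 0.0,"ry": 0.0,"rz": 0.0,"x": -0.04,"y": -0.388,"z": -0.141,"fingers": 0.4}

```text
time: 4.92
ee_pos: [0.4749, 0.1296, 0.2197]
eef_rot: [0.997, -0.081, -0.0, 0.0]
ft_force: [-0.1, 0.0, -3.3]
width: 0.0417
```

```bash
python3 w.py blue
```

```text
t 4.92 grasp [0.4748 0.1296 0.1687] yaw -9.32 zax [-1.e-03 -6.e-04 -1.e+00] w 0.0417 F [-0.11  0.04 -3.33] q [ 0.25  0.15 -0.65  1.87  0.1   1.16 -2.17]
cam [0.5382 0.1194 0.3115] [-0.238  0.038 -0.971] [[295.7, 0.0, 258.3], [0.0, 295.7, 191.5], [0.0, 0.0, 1.0]]
```

View pics/w_blue.png

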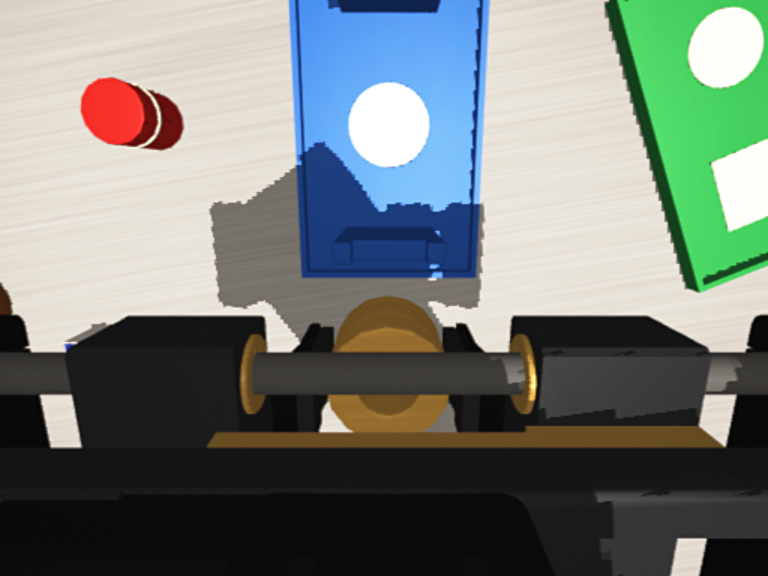

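The bushing is held at (388,370) and the blue tray's disc is at (389,125). The near rest is at (388,245) and the tube at (113,112).

```bash
python3 - <<'E'
from wm import *
c=dict(np.load('w_blue.npz'));P=cloud(c);Z=P[...,2]
white(c,(.572,.113)); top(c,(.598,.262),.05)
for near in [(.5,.125),(.642,.1)]: top(c,near,.07,rad=.05,lo=.065); top(c,near,.08,rad=.05,lo=.075)
white(c,(.495,-.1264))
# tray outline at rim
hsv=cv2.cvtColor(c['color'],cv2.COLOR_RGB2HSV)
m=(hsv[...,0]>95)&(hsv[...,0]<130)&(hsv[...,1]>100)&(np.hypot(P[...,0]-.55,P[...,1]-.113)<.12)&(abs(Z-.014)<.003)
v,u=np.nonzero(m);print(len(u),cv2.minAreaRect(P[m][:,:2].astype(np.float32)))
# bushing: front edge in image
s=monitor.read_state();Rc=R.from_quat(s['eef_rot'])
q=Rc.inv().apply(P.reshape(-1,3)-s['ee_pos']).reshape(P.shape)
m=(hsv[...,0]>8)&(hsv[...,0]<30)&(hsv[...,1]>100)&(abs(q[...,1])<.03)&(q[...,2]>.03)&(q[...,2]<.07)
qq=q[m];print(len(qq),'front',np.percentile(qq[:,0],[50,95,99,100]).round(4),'y',np.percentile(qq[:,1],[0,50,100]).round(4),'z',np.percentile(qq[:,2],[1,50,99]).round(4))
E
```

```text
white (0.572, 0.113) n 2379 z 0.004 mean [0.5712 0.113 ] circ [0.5707 0.1131 0.0529] rect [0.571  0.1133] [0.0522 0.051 ] 80.6
(0.598, 0.262) n 1608 z 0.0492 mean [0.5976 0.2624] circ [0.5977 0.2622 0.0378] rect [0.5975 0.2622] [0.0374 0.0342] 80.6
(0.5, 0.125) n 1166 z 0.0698 mean [0.4999 0.1248] circ [0.4977 0.1252 0.0624] rect [0.4994 0.1249] [0.0614 0.0133] 80.6
(0.5, 0.125) n 193 z 0.0792 mean [0.4962 0.1006] circ [0.4961 0.1005 0.0147] rect [0.4962 0.1006] [0.0095 0.0114] 81.8
none
none
white (0.495, -0.1264) n 1643 z 0.0041 mean [ 0.4941 -0.1173] circ [ 0.4933 -0.1195  0.0611] rect [ 0.4928 -0.1199] [0.0505 0.0376] 14.6
2263 ((0.5560516715049744, 0.11540602147579193), (0.12025810033082962, 0.1692744791507721), 80.56330871582031)
3603 front [0.0094 0.018  0.0185 0.0189] y [-0.0215 -0.0007  0.0206] z [0.0396 0.0414 0.0686]
```

```bash
python3 - <<'E'
from h import *
go(.5725,.1129,.15,-9.4)
go(.5725,.1129,.0335,-9.4)
E
```

```text
t 4.97 shift [0.0989 0.0001 0.0187] turn [0.0001 0.0001 0.    ] rows 1.610069784695841 0.005886373465734278
t 4.97 shift [ 0.0989 -0.      0.1352] turn [0.0001 0.0001 0.    ] rows 2.6806204468307087 0.005886373465734278
```

>>> drive_tool:
  plan:
    - {"rx": 0.0,"ry": 0.0,"rz": 0.0,"x": 0.05,"y": 0.0,"z": 0.0,"fingers": 0.4}
    - {"rx": 0.0,"ry": 0.0,"rz": 0.0,"x": 0.099,"y": 0.0,"z": 0.0,"fingers": 0.4}
    - {"rx": 0.0,"ry": 0.0,"rz": 0.0,"x": 0.099,"y": 0.0,"z": 0.018,"fingers": 0.4}
    - {"rx": 0.0,"ry": 0.0,"rz": 0.0,"x": 0.099,"y": 0.0,"z": 0.04,"fingers": 0.4}
    - {"rx": 0.0,"ry": 0.0,"rz": 0.0,"x": 0.099,"y": 0.0,"z": 0.07,"fingers": 0.4}
    - {"rx": 0.0,"ry": 0.0,"rz": 0.0,"x": 0.099,"y": 0.0,"z": 0.1,"fingers": 0.4}
    - {"rx": 0.0,"ry": 0.0,"rz": 0.0,"x": 0.099,"y": 0.0,"z": 0.12,"fingers": 0.4}
    - {"rx": 0.0,"ry": 0.0,"rz": 0.0,"x": 0.099,"y": 0.0,"z": 0.128,"fingers": 0.4}
    - {"rx": 0.0,"ry": 0.0,"rz": 0.0,"x": 0.099,"y": 0.0,"z": 0.128,"fingers": 0.4}

```text
time: 6.1
ee_pos: [0.5729, 0.1141, 0.0922]
eef_rot: [0.997, -0.081, -0.0, 0.0]
ft_force: [0.8, 0.4, -2.1]
width: 0.0419
```

```bash
python3 - <<'E'
from h import *
st();go(.5725,.1129,.0335,-9.4)
E
```

```text
t 6.1 grasp [0.5729 0.114  0.0412] yaw -9.33 zax [-1.e-04 -1.e-04 -1.e+00] w 0.0419 F [ 0.79  0.43 -2.1 ] q [ 0.18  0.5  -0.56  1.75  0.31  0.98 -2.23]
t 6.1 shift [-0.0002  0.0012  0.0077] turn [0.     0.     0.0002] rows 0.12495468856411877 0.0063814078336948635
```

>>> drive_tool:
  plan:
    - {"rx": 0.0,"ry": 0.0,"rz": 0.0,"x": 0.0,"y": 0.001,"z": 0.005,"fingers": 0.4}
    - {"rx": 0.0,"ry": 0.0,"rz": 0.0,"x": 0.0,"y": 0.001,"z": 0.008,"fingers": 0.4}
    - {"rx": 0.0,"ry": 0.0,"rz": 0.0,"x": 0.0,"y": 0.001,"z": 0.008,"fingers": 0.4}
    - {"rx": 0.0,"ry": 0.0,"rz": 0.0,"x": 0.0,"y": 0.001,"z": 0.008,"fingers": 0.4}

```text
time: 6.6
ee_pos: [0.5728, 0.1133, 0.0843]
eef_rot: [0.997, -0.081, 0.0, -0.0]
ft_force: [0.1, -0.5, -2.4]
width: 0.042
```

```bash
python3 - <<'E'
from h import *
st();go(.5725,.1129,.0335,-9.4)
E
```

```text
t 6.6 grasp [0.5728 0.1133 0.0333] yaw -9.32 zax [ 2.e-04 -0.e+00 -1.e+00] w 0.042 F [ 0.12 -0.46 -2.38] q [ 0.18  0.51 -0.56  1.75  0.32  0.97 -2.24]
t 6.6 shift [-0.0002  0.0004 -0.0002] turn [-0.     -0.      0.0002] rows 0.008600429945237752 0.007927219641175551
```

>>> drive_tool:
  plan:
    - {"rx": 0.0,"ry": 0.0,"rz": 0.0,"x": 0.0,"y": 0.0,"z": 0.001,"fingers": 0.4}
    - {"rx": 0.0,"ry": 0.0,"rz": 0.0,"x": 0.0,"y": 0.0,"z": 0.001,"fingers": 0.4}
    - {"rx": 0.0,"ry": 0.0,"rz": 0.0,"x": 0.0,"y": 0.0,"z": 0.001,"fingers": 0.62}
    - {"rx": 0.0,"ry": 0.0,"rz": 0.0,"x": 0.0,"y": 0.0,"z": 0.001,"fingers": 0.62}
    - {"rx": 0.0,"ry": 0.0,"rz": 0.0,"x": 0.0,"y": 0.0,"z": 0.001,"fingers": 0.62}
    - {"rx": 0.0,"ry": 0.0,"rz": 0.0,"x": 0.0,"y": 0.0,"z": -0.03,"fingers": 0.62}
    - {"rx": 0.0,"ry": 0.0,"rz": 0.0,"x": 0.0,"y": 0.0,"z": -0.08,"fingers": 0.62}
    - {"rx": 0.0,"ry": 0.0,"rz": 0.0,"x": 0.0,"y": 0.0,"z": -0.13,"fingers": 0.62}
    - {"rx": 0.0,"ry": 0.0,"rz": 0.0,"x": -0.06,"y": 0.0,"z": -0.13,"fingers": 0.62}
    - {"rx": 0.0,"ry": 0.0,"rz": 0.0,"x": -0.06,"y": 0.0,"z": -0.13,"fingers": 0.62}
    - {"rx": 0.0,"ry": 0.0,"rz": 0.0,"x": -0.06,"y": 0.0,"z": -0.13,"fingers": 0.62}

```text
time: 7.98
ee_pos: [0.5137, 0.1227, 0.2144]
eef_rot: [0.997, -0.081, 0.001, 0.0]
ft_force: [1.3, -0.3, -0.0]
width: 0.0542
```

```bash
python3 w.py blue2; python3 - <<'E'
from wm import *
c=dict(np.load('w_blue2.npz'))
top(c,(.571,.113),.044);white(c,(.571,.113))
for near in [(.5,.125),(.642,.1)]: top(c,near,.07,rad=.05,lo=.065)
go(.430,.248,.17,11)
go(.52,-.41,.17,16)
E
```

```text
t 7.97 grasp [0.5138 0.1227 0.1634] yaw -9.33 zax [ 1.e-03 -5.e-04 -1.e+00] w 0.0542 F [ 1.26 -0.28 -0.01] q [ 0.25  0.24 -0.64  1.79  0.16  1.16 -2.18]
cam [0.5769 0.1125 0.3063] [-0.236  0.038 -0.971] [[295.7, 0.0, 258.3], [0.0, 295.7, 191.5], [0.0, 0.0, 1.0]]
(0.571, 0.113) n 1403 z 0.0433 mean [0.571  0.1134] circ [0.5705 0.1134 0.0415] rect [0.5707 0.1135] [0.0405 0.0406] 28.0
white (0.571, 0.113) n 385 z 0.004 mean [0.5775 0.11  ] circ [0.5711 0.1131 0.0527] rect [0.5714 0.1134] [0.0516 0.0516] 35.7
(0.5, 0.125) n 1145 z 0.0698 mean [0.4999 0.1246] circ [0.4963 0.1254 0.0627] rect [0.4989 0.125 ] [0.0618 0.0168] 80.6
(0.642, 0.1) n 1793 z 0.0699 mean [0.6416 0.1014] circ [0.6432 0.1012 0.0626] rect [0.6423 0.1013] [0.0617 0.0157] 80.6
t 8.03 shift [-0.1034 -0.11   -0.0068] turn [-0.     -0.0001 -0.0565] rows 2.418340774536256 1.9023319331424464
t 8.03 shift [ 0.0923  0.5246 -0.0067] turn [ 0.     -0.0001 -0.0704] rows 8.523434693950325 2.369620532094216
```

View pics/w_blue2.png

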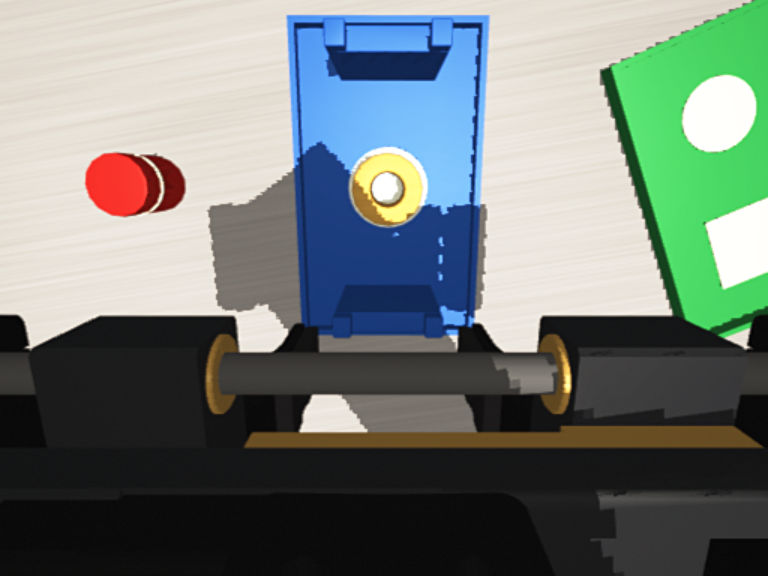

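The bushing is centred on the disc: its centre is (.5707,.1135) and the disc's is (.571,.1132). Tube next.

```bash
python3 - <<'E'
from wm import *
go(.5976,.2622,.15,14.5)
go(.5976,.2622,.030,14.5)
E
```

```text
t 8.03 shift [ 0.0596 -0.1513  0.0134] turn [ 0.     -0.0001 -0.0663] rows 2.610185736313523 2.2294339037294932
t 8.03 shift [ 0.0595 -0.1512  0.1334] turn [ 0.     -0.0001 -0.0663] rows 3.36409627710561 2.2294339037294932
```

>>> drive_tool:
  plan:
    - {"rx": 0.0,"ry": 0.0,"rz": -0.0663,"x": 0.06,"y": -0.151,"z": 0.0,"fingers": 0.65}
    - {"rx": 0.0,"ry": 0.0,"rz": -0.0663,"x": 0.06,"y": -0.151,"z": 0.0,"fingers": 0.65}
    - {"rx": 0.0,"ry": 0.0,"rz": -0.0663,"x": 0.06,"y": -0.151,"z": 0.0,"fingers": 0.65}
    - {"rx": 0.0,"ry": 0.0,"rz": -0.0663,"x": 0.06,"y": -0.151,"z": 0.03,"fingers": 0.65}
    - {"rx": 0.0,"ry": 0.0,"rz": -0.0663,"x": 0.06,"y": -0.151,"z": 0.05,"fingers": 0.65}
    - {"rx": 0.0,"ry": 0.0,"rz": -0.0663,"x": 0.06,"y": -0.151,"z": 0.05,"fingers": 0.65}
    - {"rx": 0.0,"ry": 0.0,"rz": -0.0663,"x": 0.06,"y": -0.151,"z": 0.05,"fingers": 0.65}

```text
time: 8.9
ee_pos: [0.5977, 0.2619, 0.165]
eef_rot: [0.992, 0.126, 0.001, -0.0]
ft_force: [-0.7, -0.7, 0.4]
width: 0.0567
```

```bash
python3 - <<'E'
from wm import *
st();go(.5976,.2622,.030,14.5)
E
```

```text
t 8.9 grasp [0.5978 0.2619 0.114 ] yaw 14.5 zax [ 1.1e-03  3.0e-04 -1.0e+00] w 0.0567 F [-0.72 -0.68  0.42] q [ 0.01  0.58 -0.68  1.5   0.38  1.2  -2.05]
t 8.9 shift [-0.0001 -0.0003  0.084 ] turn [ 0.     -0.0002 -0.    ] rows 1.344330364768509 0.005825977418817058
```

>>> drive_tool:
  plan:
    - {"rx": 0.0,"ry": 0.0,"rz": 0.0,"x": 0.0,"y": 0.0,"z": 0.04,"fingers": 0.65}
    - {"rx": 0.0,"ry": 0.0,"rz": 0.0,"x": 0.0,"y": 0.0,"z": 0.07,"fingers": 0.65}
    - {"rx": 0.0,"ry": 0.0,"rz": 0.0,"x": 0.0,"y": 0.0,"z": 0.084,"fingers": 0.65}
    - {"rx": 0.0,"ry": 0.0,"rz": 0.0,"x": 0.0,"y": 0.0,"z": 0.084,"fingers": 0.65}
    - {"rx": 0.0,"ry": 0.0,"rz": 0.0,"x": 0.0,"y": 0.0,"z": 0.084,"fingers": 0.65}
    - {"rx": 0.0,"ry": 0.0,"rz": 0.0,"x": 0.0,"y": 0.0,"z": 0.084,"fingers": 0.35}
    - {"rx": 0.0,"ry": 0.0,"rz": 0.0,"x": 0.0,"y": 0.0,"z": 0.084,"fingers": 0.35}
    - {"rx": 0.0,"ry": 0.0,"rz": 0.0,"x": 0.0,"y": 0.0,"z": 0.084,"fingers": 0.35}
    - {"rx": 0.0,"ry": 0.0,"rz": 0.0,"x": 0.0,"y": 0.0,"z": 0.084,"fingers": 0.35}
  squeeze: 12

```text
time: 10.02
ee_pos: [0.5973, 0.2624, 0.0805]
eef_rot: [0.992, 0.127, 0.0, -0.0]
ft_force: [-0.7, -0.0, 3.1]
width: 0.0356
```

```bash
python3 - <<'E'
from wm import *
st();go(.582,-.104,.17,14.5)
E
```

```text
t 10.03 grasp [0.5973 0.2624 0.0295] yaw 14.55 zax [ 5.e-04  2.e-04 -1.e+00] w 0.0356 F [-0.69 -0.04  3.14] q [-0.02  0.67 -0.64  1.56  0.44  1.06 -2.09]
t 10.03 shift [-0.1068  0.3508 -0.1406] turn [-0.     -0.0001  0.0001] rows 6.283305684753058 0.005517086197850391
```

>>> drive_tool:
  plan:
    - {"rx": 0.0,"ry": 0.0,"rz": 0.0,"x": 0.0,"y": 0.0,"z": -0.06,"fingers": 0.35}
    - {"rx": 0.0,"ry": 0.0,"rz": 0.0,"x": 0.0,"y": 0.0,"z": -0.11,"fingers": 0.35}
    - {"rx": 0.0,"ry": 0.0,"rz": 0.0,"x": -0.01,"y": 0.03,"z": -0.14,"fingers": 0.35}
    - {"rx": 0.0,"ry": 0.0,"rz": 0.0,"x": -0.03,"y": 0.09,"z": -0.14,"fingers": 0.35}
    - {"rx": 0.0,"ry": 0.0,"rz": 0.0,"x": -0.05,"y": 0.15,"z": -0.14,"fingers": 0.35}
    - {"rx": 0.0,"ry": 0.0,"rz": 0.0,"x": -0.07,"y": 0.21,"z": -0.14,"fingers": 0.35}
    - {"rx": 0.0,"ry": 0.0,"rz": 0.0,"x": -0.08,"y": 0.27,"z": -0.14,"fingers": 0.35}
    - {"rx": 0.0,"ry": 0.0,"rz": 0.0,"x": -0.1,"y": 0.32,"z": -0.14,"fingers": 0.35}
    - {"rx": 0.0,"ry": 0.0,"rz": 0.0,"x": -0.107,"y": 0.351,"z": -0.14,"fingers": 0.35}
    - {"rx": 0.0,"ry": 0.0,"rz": 0.0,"x": -0.107,"y": 0.351,"z": -0.14,"fingers": 0.35}
    - {"rx": 0.0,"ry": 0.0,"rz": 0.0,"x": -0.107,"y": 0.351,"z": -0.1,"fingers": 0.35}
    - {"rx": 0.0,"ry": 0.0,"rz": 0.0,"x": -0.107,"y": 0.351,"z": -0.07,"fingers": 0.35}

```text
time: 11.52
ee_pos: [0.5815, -0.1032, 0.1488]
eef_rot: [0.992, 0.127, -0.0, -0.0]
ft_force: [-0.5, -0.4, -1.1]
width: 0.0358
```

```bash
python3 - <<'E'
from wm import *
st()
c=viewer.camera('wrist');P=cloud(c);hsv=cv2.cvtColor(c['color'],cv2.COLOR_RGB2HSV)
s=monitor.read_state();Rc=R.from_quat(s['eef_rot'])
q=Rc.inv().apply(P.reshape(-1,3)-s['ee_pos']).reshape(P.shape)
m=((hsv[...,0]<8)|(hsv[...,0]>172))&(hsv[...,1]>100)&(abs(q[...,1])<.03)&(q[...,2]>.02)&(q[...,2]<.085)
qq=q[m];print(len(qq),'front',np.percentile(qq[:,0],[50,95,99,100]).round(4),'y',np.percentile(qq[:,1],[0,50,100]).round(4),'z',np.percentile(qq[:,2],[1,50,99]).round(4))
go(.582,-.104,.034,14.5)
E
```

```text
t 11.53 grasp [ 0.5814 -0.1031  0.0978] yaw 14.62 zax [-5.e-04  5.e-04 -1.e+00] w 0.0358 F [-0.49 -0.38 -1.15] q [ 0.58  0.45 -0.6   1.69  0.28  1.09 -1.42]
3367 front [0.0139 0.0209 0.0212 0.0217] y [-0.0184  0.      0.019 ] z [0.026  0.0278 0.0742]
t 11.57 shift [0.0024 0.0018 0.0598] turn [-0.0005  0.0008  0.0004] rows 0.958760347860537 0.03386733714033027
```

>>> drive_tool:
  plan:
    - {"rx": 0.0,"ry": 0.0,"rz": 0.0,"x": 0.0,"y": 0.001,"z": 0.02,"fingers": 0.35}
    - {"rx": 0.0,"ry": 0.0,"rz": 0.0,"x": 0.0,"y": 0.001,"z": 0.02,"fingers": 0.35}
    - {"rx": 0.0,"ry": 0.0,"rz": 0.0,"x": 0.0,"y": 0.001,"z": 0.02,"fingers": 0.35}

```text
time: 11.95
ee_pos: [0.5826, -0.1052, 0.1311]
eef_rot: [0.992, 0.127, 0.001, 0.0]
ft_force: [-0.3, -0.7, -0.1]
width: 0.0358
```

```bash
python3 - <<'E'
from wm import *
st()
s=monitor.read_state()
c=viewer.camera('wrist');P=cloud(c);hsv=cv2.cvtColor(c['color'],cv2.COLOR_RGB2HSV)
Rc=R.from_quat(s['eef_rot'])
q=Rc.inv().apply(P.reshape(-1,3)-s['ee_pos']).reshape(P.shape)
m=((hsv[...,0]<8)|(hsv[...,0]>172))&(hsv[...,1]>100)&(abs(q[...,1])<.03)&(q[...,2]>.02)&(q[...,2]<.085)
qq=q[m];print(len(qq),'front',np.percentile(qq[:,0],[50,95,99,100]).round(4),'y',np.percentile(qq[:,1],[0,50,100]).round(4),'z',np.percentile(qq[:,2],[1,50,99]).round(4))
t=qq[qq[:,2]<.034];print('top front',np.percentile(t[:,0],[99,100]),'side', np.percentile(qq[qq[:,2]>.05][:,0],[50,99,100]) if (qq[:,2]>.05).any() else '')
cv2.imwrite('pics/tube.png',cv2.resize(c['color'][:,:,::-1],(768,576)))
go(.582,-.104,.034,14.5)
E
```

```text
t 11.95 grasp [ 0.5827 -0.1052  0.0801] yaw 14.56 zax [ 1.4e-03 -2.0e-04 -1.0e+00] w 0.0358 F [-0.31 -0.69 -0.13] q [ 0.58  0.47 -0.59  1.7   0.29  1.06 -1.43]
3365 front [0.0119 0.019  0.0193 0.02  ] y [-0.0192 -0.0007  0.0181] z [0.0299 0.0317 0.0782]
top front [0.01888809 0.01933278] side [0.01753828 0.01929558 0.01947822]
t 12.0 shift [-0.0004 -0.0014  0.0462] turn [ 0.0001 -0.0002  0.0001] rows 0.74026437471787 0.01043175847973338
```

View pics/tube.png

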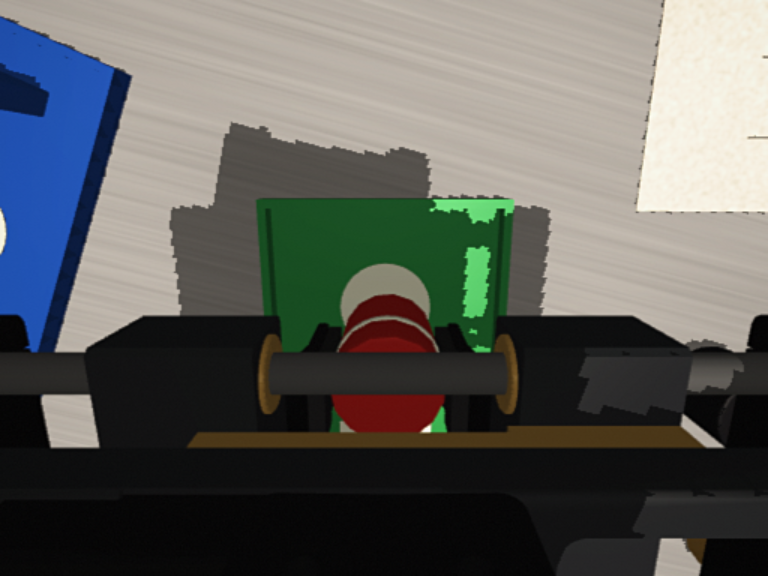

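The tube hangs upright at (388,365), over the disc. Lowering and releasing.

>>> drive_tool:
  plan:
    - {"rx": 0.0,"ry": 0.0,"rz": 0.0,"x": -0.001,"y": -0.001,"z": 0.02,"fingers": 0.35}
    - {"rx": 0.0,"ry": 0.0,"rz": 0.0,"x": -0.001,"y": -0.001,"z": 0.036,"fingers": 0.35}
    - {"rx": 0.0,"ry": 0.0,"rz": 0.0,"x": -0.001,"y": -0.001,"z": 0.043,"fingers": 0.35}
    - {"rx": 0.0,"ry": 0.0,"rz": 0.0,"x": -0.001,"y": -0.001,"z": 0.0465,"fingers": 0.35}
    - {"rx": 0.0,"ry": 0.0,"rz": 0.0,"x": -0.001,"y": -0.001,"z": 0.0465,"fingers": 0.35}
    - {"rx": 0.0,"ry": 0.0,"rz": 0.0,"x": -0.001,"y": -0.001,"z": 0.0465,"fingers": 0.35}
    - {"rx": 0.0,"ry": 0.0,"rz": 0.0,"x": -0.001,"y": -0.001,"z": 0.0465,"fingers": 0.35}

```text
time: 12.88
ee_pos: [0.5809, -0.1046, 0.0837]
eef_rot: [0.992, 0.127, 0.0, 0.0]
ft_force: [0.3, 1.4, 0.1]
width: 0.0357
```

```bash
python3 - <<'E'
from wm import *
st(); go(.582,-.104,.0335,14.5)
E
```

```text
t 12.88 grasp [ 0.581  -0.1046  0.0327] yaw 14.55 zax [ 4.e-04 -0.e+00 -1.e+00] w 0.0357 F [0.32 1.44 0.08] q [ 0.56  0.53 -0.57  1.74  0.33  0.98 -1.46]
t 12.88 shift [ 0.0012 -0.0003 -0.0008] turn [ 0.     -0.0001  0.0001] rows 0.023889378931054764 0.005366249885051721
```

>>> drive_tool:
  plan:
    - {"rx": 0.0,"ry": 0.0,"rz": 0.0,"x": 0.0,"y": 0.0,"z": 0.0,"fingers": 0.6}
    - {"rx": 0.0,"ry": 0.0,"rz": 0.0,"x": 0.0,"y": 0.0,"z": 0.0,"fingers": 0.6}
    - {"rx": 0.0,"ry": 0.0,"rz": 0.0,"x": 0.0,"y": 0.0,"z": 0.0,"fingers": 0.6}
    - {"rx": 0.0,"ry": 0.0,"rz": 0.0,"x": 0.0,"y": 0.0,"z": -0.03,"fingers": 0.6}
    - {"rx": 0.0,"ry": 0.0,"rz": 0.0,"x": 0.0,"y": 0.0,"z": -0.08,"fingers": 0.6}
    - {"rx": 0.0,"ry": 0.0,"rz": 0.0,"x": 0.0,"y": 0.0,"z": -0.13,"fingers": 0.6}
    - {"rx": 0.0,"ry": 0.0,"rz": 0.0,"x": -0.06,"y": 0.0,"z": -0.14,"fingers": 0.6}
    - {"rx": 0.0,"ry": 0.0,"rz": 0.0,"x": -0.12,"y": 0.0,"z": -0.14,"fingers": 0.6}
    - {"rx": 0.0,"ry": 0.0,"rz": 0.0,"x": -0.14,"y": 0.0,"z": -0.14,"fingers": 0.6}
    - {"rx": 0.0,"ry": 0.0,"rz": 0.0,"x": -0.14,"y": 0.0,"z": -0.14,"fingers": 0.6}
    - {"rx": 0.0,"ry": 0.0,"rz": 0.0,"x": -0.14,"y": 0.0,"z": -0.14,"fingers": 0.6}

```text
time: 14.25
ee_pos: [0.4462, -0.1394, 0.2239]
eef_rot: [0.992, 0.127, 0.001, 0.0]
ft_force: [-0.2, 0.6, -0.4]
width: 0.0521
```

```bash
python3 w.py green; python3 - <<'E'
from wm import *
c=dict(np.load('w_green.npz'))
top(c,(.582,-.104),.054);white(c,(.582,-.104));white(c,(.495,-.1264))
go(.36,.235,.17,11)
E
```

```text
t 14.25 grasp [ 0.4463 -0.1394  0.1729] yaw 14.58 zax [ 0.0011 -0.     -1.    ] w 0.0521 F [-0.23  0.64 -0.39] q [ 0.82  0.08 -0.64  1.92  0.05  1.15 -1.15]
cam [ 0.5081 -0.1227  0.3158] [-0.231 -0.061 -0.971] [[295.7, 0.0, 258.3], [0.0, 295.7, 191.5], [0.0, 0.0, 1.0]]
(0.582, -0.104) n 1683 z 0.0533 mean [ 0.5805 -0.1046] circ [ 0.5804 -0.1044  0.0363] rect [ 0.5795 -0.1046] [0.034  0.0345] 14.5
white (0.582, -0.104) n 458 z 0.004 mean [ 0.5711 -0.1052] circ [ 0.5815 -0.1036  0.0468] rect [ 0.5747 -0.1051] [0.0304 0.0463] 12.2
white (0.495, -0.1264) n 2380 z 0.004 mean [ 0.4956 -0.1261] circ [ 0.4951 -0.1261  0.0698] rect [ 0.4952 -0.1263] [0.0497 0.0502] 14.5
t 14.3 shift [ 0.0109 -0.3839  0.0028] turn [-0.     -0.0001  0.0101] rows 6.145197515348679 0.33833379013159404
```

View pics/w_green.png

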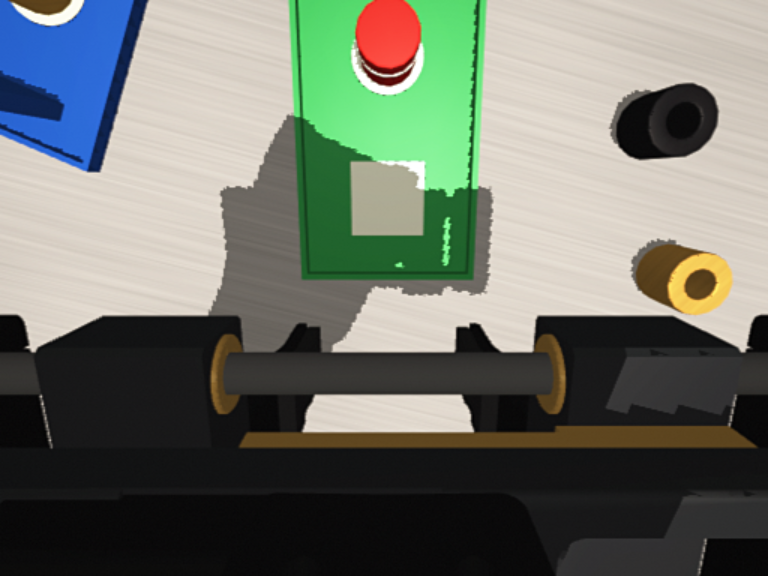

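The tube stands upright on the disc, about 1.6 mm off centre. Now the block.

>>> drive_tool:
  plan:
    - {"rx": 0.0,"ry": 0.0,"rz": 0.01,"x": 0.0,"y": -0.06,"z": 0.0,"fingers": 0.65}
    - {"rx": 0.0,"ry": 0.0,"rz": 0.01,"x": 0.0,"y": -0.12,"z": 0.0,"fingers": 0.65}
    - {"rx": 0.0,"ry": 0.0,"rz": 0.01,"x": 0.01,"y": -0.18,"z": 0.0,"fingers": 0.65}
    - {"rx": 0.0,"ry": 0.0,"rz": 0.01,"x": 0.01,"y": -0.24,"z": 0.0,"fingers": 0.65}
    - {"rx": 0.0,"ry": 0.0,"rz": 0.01,"x": 0.01,"y": -0.3,"z": 0.0,"fingers": 0.65}
    - {"rx": 0.0,"ry": 0.0,"rz": 0.01,"x": 0.01,"y": -0.35,"z": 0.0,"fingers": 0.65}
    - {"rx": 0.0,"ry": 0.0,"rz": 0.01,"x": 0.01,"y": -0.384,"z": 0.0,"fingers": 0.65}
    - {"rx": 0.0,"ry": 0.0,"rz": 0.01,"x": 0.01,"y": -0.384,"z": 0.0,"fingers": 0.65}
    - {"rx": 0.0,"ry": 0.0,"rz": 0.01,"x": 0.01,"y": -0.384,"z": 0.0,"fingers": 0.65}
    - {"rx": 0.0,"ry": 0.0,"rz": 0.01,"x": 0.01,"y": -0.384,"z": 0.0,"fingers": 0.65}

```text
time: 15.55
ee_pos: [0.3589, 0.2337, 0.2235]
eef_rot: [0.996, 0.095, -0.0, 0.0]
ft_force: [-0.3, 0.4, -0.6]
width: 0.0566
```

```bash
python3 w.py block; python3 - <<'E'
from wm import *
c=dict(np.load('w_block.npz'))
top(c,(.431,.25),.045); top(c,(.45,.33),.03,lo=.015)
E
```

```text
t 15.55 grasp [0.3589 0.2337 0.1725] yaw 10.87 zax [-2.e-04 -0.e+00 -1.e+00] w 0.0566 F [-0.32  0.41 -0.64] q [ 0.46 -0.   -1.11  1.99 -0.    1.15 -2.04]
cam [0.4219 0.2463 0.3154] [-0.236 -0.046 -0.971] [[295.7, 0.0, 258.3], [0.0, 295.7, 191.5], [0.0, 0.0, 1.0]]
(0.431, 0.25) n 2079 z 0.0447 mean [0.4297 0.2512] circ [0.4293 0.251  0.0547] rect [0.4292 0.2514] [0.0398 0.0389] 11.6
(0.45, 0.33) n 1428 z 0.0337 mean [0.4511 0.3365] circ [0.4508 0.3364 0.0457] rect [0.4509 0.3362] [0.0354 0.0307] 79.8
```

View pics/w_block.png

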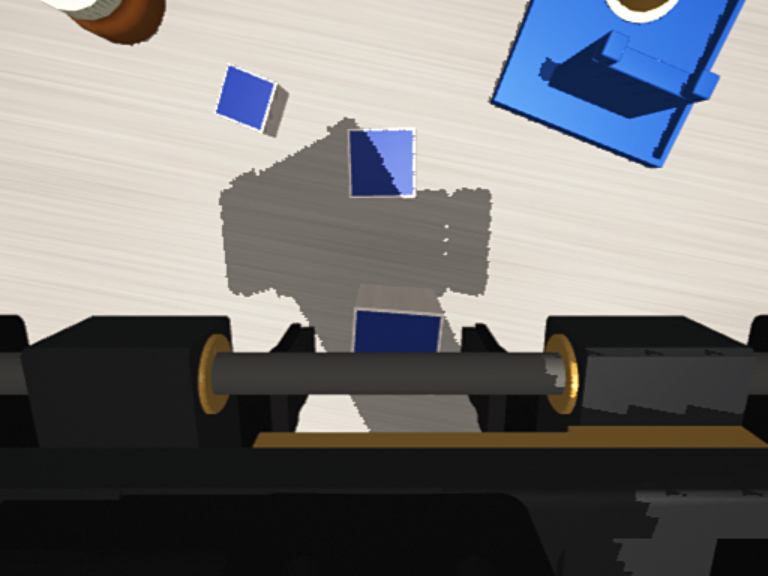

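The middle block is at (382,163) in the wrist view, and there is room for the fingers on both sides.

```bash
python3 - <<'E'
from wm import *
go(.4295,.2512,.10,11.2)
go(.4295,.2512,.027,11.2)
E
```

```text
t 15.6 shift [ 0.0726 -0.004   0.0725] turn [ 0.      0.     -0.0009] rows 1.643649966658851 0.031351651099980955
t 15.6 shift [ 0.0726 -0.004   0.1455] turn [ 0.      0.     -0.0009] rows 2.603348741164225 0.031351651099980955
```

>>> drive_tool:
  plan:
    - {"rx": 0.0,"ry": 0.0,"rz": -0.001,"x": 0.05,"y": -0.004,"z": 0.0,"fingers": 0.68}
    - {"rx": 0.0,"ry": 0.0,"rz": -0.001,"x": 0.073,"y": -0.004,"z": 0.02,"fingers": 0.68}
    - {"rx": 0.0,"ry": 0.0,"rz": -0.001,"x": 0.073,"y": -0.004,"z": 0.06,"fingers": 0.68}
    - {"rx": 0.0,"ry": 0.0,"rz": -0.001,"x": 0.073,"y": -0.004,"z": 0.09,"fingers": 0.68}
    - {"rx": 0.0,"ry": 0.0,"rz": -0.001,"x": 0.073,"y": -0.004,"z": 0.12,"fingers": 0.68}
    - {"rx": 0.0,"ry": 0.0,"rz": -0.001,"x": 0.073,"y": -0.004,"z": 0.145,"fingers": 0.68}
    - {"rx": 0.0,"ry": 0.0,"rz": -0.001,"x": 0.073,"y": -0.004,"z": 0.145,"fingers": 0.68}
    - {"rx": 0.0,"ry": 0.0,"rz": -0.001,"x": 0.073,"y": -0.004,"z": 0.145,"fingers": 0.68}
    - {"rx": 0.0,"ry": 0.0,"rz": -0.001,"x": 0.073,"y": -0.004,"z": 0.145,"fingers": 0.4}
    - {"rx": 0.0,"ry": 0.0,"rz": -0.001,"x": 0.073,"y": -0.004,"z": 0.145,"fingers": 0.4}
    - {"rx": 0.0,"ry": 0.0,"rz": -0.001,"x": 0.073,"y": -0.004,"z": 0.145,"fingers": 0.4}
    - {"rx": 0.0,"ry": 0.0,"rz": -0.001,"x": 0.073,"y": -0.004,"z": 0.145,"fingers": 0.4}
  squeeze: 20

```text
time: 17.1
ee_pos: [0.4297, 0.2521, 0.079]
eef_rot: [0.995, 0.098, 0.0, 0.0]
ft_force: [-0.4, -2.4, 6.3]
width: 0.0399
```

```bash
python3 - <<'E'
from wm import *
st();go(.495,-.1263,.17,14.5);go(.4295,.2512,.17,14.5)
E
```

```text
t 17.1 grasp [0.4298 0.2521 0.028 ] yaw 11.3 zax [ 7.e-04 -4.e-04 -1.e+00] w 0.0399 F [-0.36 -2.44  6.28] q [ 0.21  0.48 -0.97  1.96  0.49  0.95 -2.37]
t 17.1 shift [-0.01    0.3839 -0.1418] turn [ 0.0001 -0.0001 -0.0089] rows 6.550289266854489 0.2992768505393578
t 17.1 shift [-0.0003  0.0009 -0.142 ] turn [ 0.0001 -0.0001 -0.0089] rows 2.271954647578273 0.2992768505393578
```

>>> drive_tool:
  plan:
    - {"rx": 0.0,"ry": 0.0,"rz": 0.0,"x": 0.0,"y": 0.0,"z": -0.05,"fingers": 0.4}
    - {"rx": 0.0,"ry": 0.0,"rz": 0.0,"x": 0.0,"y": 0.0,"z": -0.11,"fingers": 0.4}
    - {"rx": 0.0,"ry": 0.0,"rz": -0.009,"x": -0.01,"y": 0.03,"z": -0.142,"fingers": 0.4}
    - {"rx": 0.0,"ry": 0.0,"rz": -0.009,"x": -0.01,"y": 0.09,"z": -0.142,"fingers": 0.4}
    - {"rx": 0.0,"ry": 0.0,"rz": -0.009,"x": -0.01,"y": 0.15,"z": -0.142,"fingers": 0.4}
    - {"rx": 0.0,"ry": 0.0,"rz": -0.009,"x": -0.01,"y": 0.21,"z": -0.142,"fingers": 0.4}
    - {"rx": 0.0,"ry": 0.0,"rz": -0.009,"x": -0.01,"y": 0.27,"z": -0.142,"fingers": 0.4}
    - {"rx": 0.0,"ry": 0.0,"rz": -0.009,"x": -0.01,"y": 0.33,"z": -0.142,"fingers": 0.4}
    - {"rx": 0.0,"ry": 0.0,"rz": -0.009,"x": -0.01,"y": 0.384,"z": -0.142,"fingers": 0.4}
    - {"rx": 0.0,"ry": 0.0,"rz": -0.009,"x": -0.01,"y": 0.384,"z": -0.09,"fingers": 0.4}
    - {"rx": 0.0,"ry": 0.0,"rz": -0.009,"x": -0.01,"y": 0.384,"z": -0.06,"fingers": 0.4}
    - {"rx": 0.0,"ry": 0.0,"rz": -0.009,"x": -0.01,"y": 0.384,"z": -0.06,"fingers": 0.4}

```text
time: 18.6
ee_pos: [0.4934, -0.1258, 0.1367]
eef_rot: [0.992, 0.127, -0.002, -0.001]
ft_force: [0.3, 0.2, -1.6]
width: 0.0398
```

```bash
python3 - <<'E'
from wm import *
st()
s=monitor.read_state()
c=viewer.camera('wrist');P=cloud(c);hsv=cv2.cvtColor(c['color'],cv2.COLOR_RGB2HSV)
Rc=R.from_quat(s['eef_rot'])
q=Rc.inv().apply(P.reshape(-1,3)-s['ee_pos']).reshape(P.shape)
m=(abs(q[...,1])<.03)&(q[...,2]>.028)&(q[...,2]<.045)&(q[...,0]<.04)&(hsv[...,0]>100)&(hsv[...,0]<135)&(hsv[...,1]>100)
qq=q[m];print(len(qq),'front',np.percentile(qq[:,0],[50,95,99,100]).round(4),'y',np.percentile(qq[:,1],[0,50,100]).round(4),'z',np.percentile(qq[:,2],[1,50,99]).round(4))
cv2.imwrite('pics/blk.png',cv2.resize(c['color'][:,:,::-1],(768,576)))
go(.4949,-.1263,.032,14.5)
E
```

```text
t 18.6 grasp [ 0.4932 -0.1257  0.0857] yaw 14.58 zax [-0.0041  0.0021 -1.    ] w 0.0398 F [ 0.32  0.24 -1.56] q [ 0.94  0.37 -0.89  1.9   0.33  1.04 -1.41]
2809 front [-0.0046  0.0173  0.018   0.0183] y [-0.019  -0.0007  0.0177] z [0.033  0.0343 0.0355]
t 18.65 shift [0.0002 0.0005 0.0555] turn [-0.0002  0.0002  0.0003] rows 0.887764056620539 0.012174440931579553
```

View pics/blk.png

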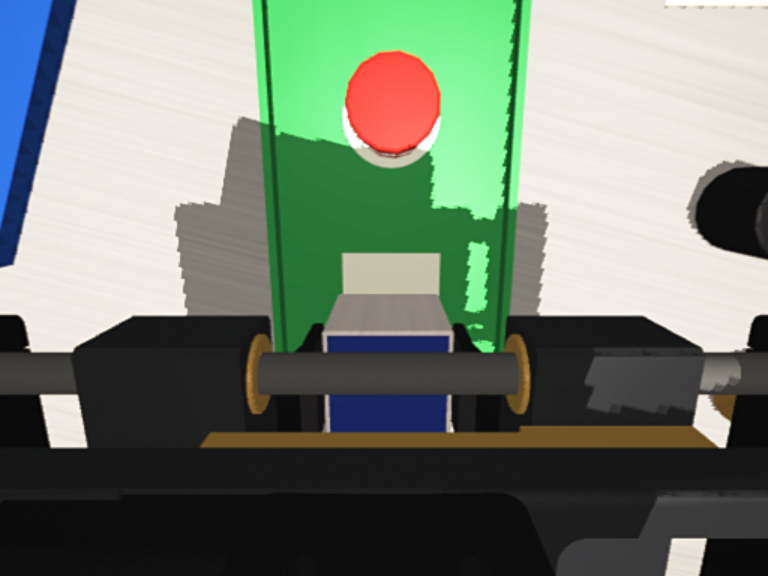

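The block is held square over the white square, with its top at (388,385). Lowering and releasing.

>>> drive_tool:
  plan:
    - {"rx": 0.0,"ry": 0.0,"rz": 0.0,"x": 0.0005,"y": 0.0,"z": 0.025,"fingers": 0.4}
    - {"rx": 0.0,"ry": 0.0,"rz": 0.0,"x": 0.0005,"y": 0.0,"z": 0.045,"fingers": 0.4}
    - {"rx": 0.0,"ry": 0.0,"rz": 0.0,"x": 0.0005,"y": 0.0,"z": 0.052,"fingers": 0.4}
    - {"rx": 0.0,"ry": 0.0,"rz": 0.0,"x": 0.0005,"y": 0.0,"z": 0.0555,"fingers": 0.4}
    - {"rx": 0.0,"ry": 0.0,"rz": 0.0,"x": 0.0005,"y": 0.0,"z": 0.0555,"fingers": 0.4}
    - {"rx": 0.0,"ry": 0.0,"rz": 0.0,"x": 0.0005,"y": 0.0,"z": 0.0555,"fingers": 0.4}
    - {"rx": 0.0,"ry": 0.0,"rz": 0.0,"x": 0.0005,"y": 0.0,"z": 0.0555,"fingers": 0.4}

```text
time: 19.52
ee_pos: [0.4956, -0.1263, 0.0835]
eef_rot: [0.992, 0.127, 0.0, 0.0]
ft_force: [0.4, 0.5, -1.8]
width: 0.0396
```

```bash
python3 - <<'E'
from wm import *
st(); go(.4949,-.1263,.032,14.5)
E
```

```text
t 19.52 grasp [ 0.4956 -0.1263  0.0325] yaw 14.54 zax [ 6.e-04 -4.e-04 -1.e+00] w 0.0396 F [ 0.39  0.51 -1.77] q [ 0.89  0.45 -0.84  1.93  0.42  0.94 -1.47]
t 19.52 shift [-0.0007 -0.0002  0.0005] turn [ 0.0001 -0.0001  0.0001] rows 0.013950949790906737 0.005485121566612747
```

>>> drive_tool:
  plan:
    - {"rx": 0.0,"ry": 0.0,"rz": 0.0,"x": 0.0,"y": 0.0,"z": 0.001,"fingers": 0.4}
    - {"rx": 0.0,"ry": 0.0,"rz": 0.0,"x": 0.0,"y": 0.0,"z": 0.001,"fingers": 0.4}
    - {"rx": 0.0,"ry": 0.0,"rz": 0.0,"x": 0.0,"y": 0.0,"z": 0.001,"fingers": 0.65}
    - {"rx": 0.0,"ry": 0.0,"rz": 0.0,"x": 0.0,"y": 0.0,"z": 0.001,"fingers": 0.65}
    - {"rx": 0.0,"ry": 0.0,"rz": 0.0,"x": 0.0,"y": 0.0,"z": 0.001,"fingers": 0.65}
    - {"rx": 0.0,"ry": 0.0,"rz": 0.0,"x": 0.0,"y": 0.0,"z": -0.03,"fingers": 0.65}
    - {"rx": 0.0,"ry": 0.0,"rz": 0.0,"x": 0.0,"y": 0.0,"z": -0.08,"fingers": 0.65}
    - {"rx": 0.0,"ry": 0.0,"rz": 0.0,"x": 0.0,"y": 0.0,"z": -0.13,"fingers": 0.65}
    - {"rx": 0.0,"ry": 0.0,"rz": 0.0,"x": -0.05,"y": 0.0,"z": -0.14,"fingers": 0.65}
    - {"rx": 0.0,"ry": 0.0,"rz": 0.0,"x": -0.08,"y": 0.0,"z": -0.14,"fingers": 0.65}
    - {"rx": 0.0,"ry": 0.0,"rz": 0.0,"x": -0.08,"y": 0.0,"z": -0.14,"fingers": 0.65}
    - {"rx": 0.0,"ry": 0.0,"rz": 0.0,"x": -0.08,"y": 0.0,"z": -0.14,"fingers": 0.65}

```text
time: 21.02
ee_pos: [0.4184, -0.1462, 0.2233]
eef_rot: [0.992, 0.127, 0.0, 0.0]
ft_force: [0.4, 0.1, -0.3]
width: 0.0564
```

```bash
python3 w.py green2; python3 - <<'E'
from wm import *
c=dict(np.load('w_green2.npz'))
top(c,(.495,-.1263),.049);top(c,(.581,-.104),.054);white(c,(.582,-.104));white(c,(.495,-.1264))
go(.455,-.44,.17,16)
E
```

```text
t 21.02 grasp [ 0.4185 -0.1463  0.1723] yaw 14.55 zax [ 7.e-04 -5.e-04 -1.e+00] w 0.0564 F [ 0.43  0.09 -0.28] q [ 1.2   0.04 -0.97  1.97  0.04  1.15 -1.1 ]
cam [ 0.4804 -0.1295  0.3152] [-0.232 -0.061 -0.971] [[295.7, 0.0, 258.3], [0.0, 295.7, 191.5], [0.0, 0.0, 1.0]]
(0.495, -0.1263) n 2243 z 0.0487 mean [ 0.4954 -0.1261] circ [ 0.4952 -0.1262  0.055 ] rect [ 0.4951 -0.1262] [0.0396 0.0397] 14.5
(0.581, -0.104) n 197 z 0.0525 mean [ 0.5659 -0.1082] circ [ 0.568  -0.1078  0.0253] rect [ 0.5652 -0.1085] [0.0056 0.0251] 14.5
white (0.582, -0.104) n 466 z 0.004 mean [ 0.5703 -0.1058] circ [ 0.5804 -0.1038  0.0458] rect [ 0.5722 -0.1059] [0.0255 0.0452] 14.5
white (0.495, -0.1264) n 404 z 0.004 mean [ 0.4857 -0.1273] circ [ 0.4951 -0.1258  0.0701] rect [ 0.4952 -0.126 ] [0.0503 0.0504] 15.3
t 21.07 shift [-0.0389  0.2937  0.0022] turn [-0.     -0.0001 -0.0039] rows 4.740576351004473 0.13202839349201145
```

View pics/w_green2.png

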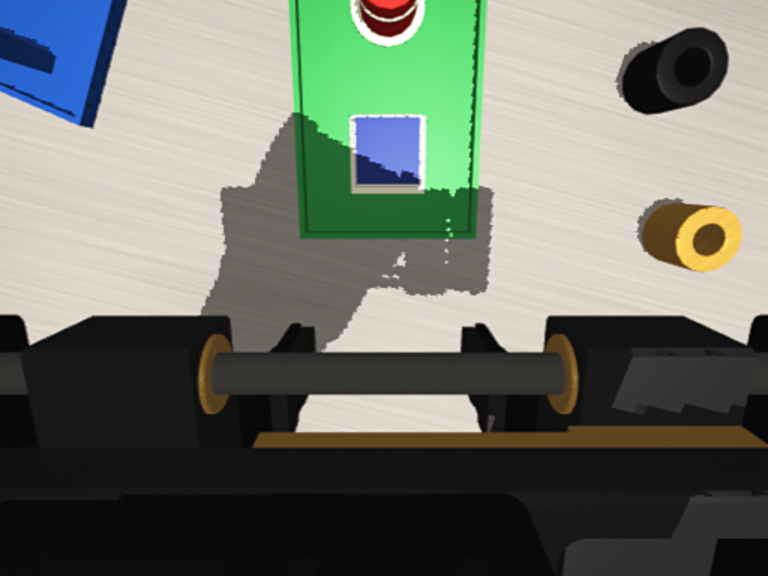

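The block is centred to well under 1 mm. Next, the bar.

>>> drive_tool:
  plan:
    - {"rx": 0.0,"ry": 0.0,"rz": -0.004,"x": -0.01,"y": 0.06,"z": 0.0,"fingers": 0.55}
    - {"rx": 0.0,"ry": 0.0,"rz": -0.004,"x": -0.02,"y": 0.12,"z": 0.0,"fingers": 0.55}
    - {"rx": 0.0,"ry": 0.0,"rz": -0.004,"x": -0.03,"y": 0.18,"z": 0.0,"fingers": 0.55}
    - {"rx": 0.0,"ry": 0.0,"rz": -0.004,"x": -0.039,"y": 0.24,"z": 0.0,"fingers": 0.55}
    - {"rx": 0.0,"ry": 0.0,"rz": -0.004,"x": -0.039,"y": 0.294,"z": 0.0,"fingers": 0.55}
    - {"rx": 0.0,"ry": 0.0,"rz": -0.004,"x": -0.039,"y": 0.294,"z": 0.0,"fingers": 0.55}
    - {"rx": 0.0,"ry": 0.0,"rz": -0.004,"x": -0.039,"y": 0.294,"z": 0.0,"fingers": 0.55}

```text
time: 21.95
ee_pos: [0.4552, -0.4394, 0.2222]
eef_rot: [0.99, 0.14, 0.0, -0.001]
ft_force: [1.2, 0.2, -0.1]
width: 0.0483
```

```bash
python3 w.py bar; python3 - <<'E'
from wm import *
c=dict(np.load('w_bar.npz'))
top(c,(.54,-.433),.016,rad=.12,lo=.0125)
top(c,(.54,-.433),.016,rad=.12,lo=.0145)
E
```

```text
t 21.95 grasp [ 0.4552 -0.4393  0.1712] yaw 16.08 zax [ 2.0e-04  2.2e-03 -1.0e+00] w 0.0483 F [ 1.24  0.19 -0.11] q [ 1.25  0.5  -0.75  1.5   0.35  1.28 -0.83]
cam [ 0.5167 -0.4212  0.3141] [-0.231 -0.065 -0.971] [[295.7, 0.0, 258.3], [0.0, 295.7, 191.5], [0.0, 0.0, 1.0]]
(0.54, -0.433) n 3181 z 0.0154 mean [ 0.5433 -0.4356] circ [ 0.5369 -0.437   0.1767] rect [ 0.537  -0.4374] [0.1761 0.016 ] 15.9
(0.54, -0.433) n 2825 z 0.0155 mean [ 0.5428 -0.4358] circ [ 0.5369 -0.437   0.1767] rect [ 0.537  -0.4374] [0.1761 0.0159] 15.9
```

View pics/w_bar.png

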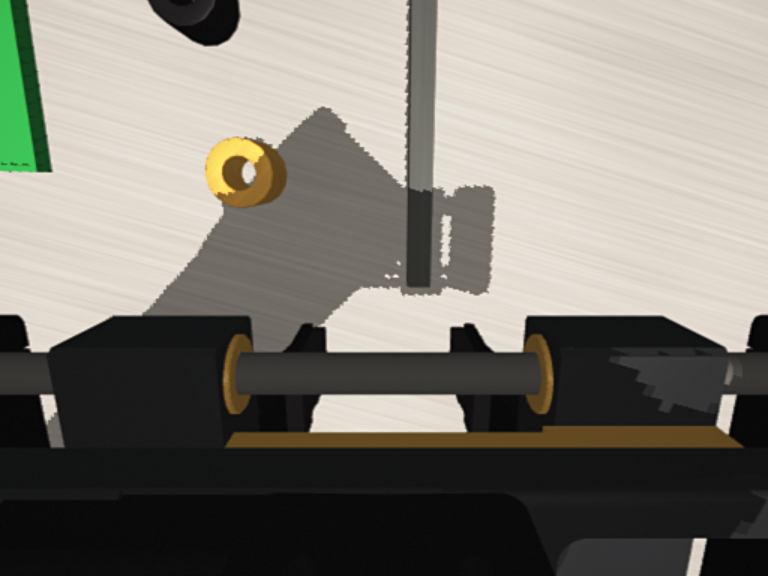

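The bar's near end is at (418,288) and its far end leaves the picture at the top. From the near end plus half the known length, its centre is about (.5437,-.4355), which agrees with the networks.

```bash
python3 - <<'E'
from wm import *
go(.5437,-.4355,.0215,15.9)
E
```

```text
t 22.0 shift [0.086  0.0214 0.1502] turn [-0.0002 -0.0001  0.0006] rows 2.790586664598159 0.021849860756534268
```

>>> drive_tool:
  plan:
    - {"rx": 0.0,"ry": 0.0,"rz": 0.0005,"x": 0.05,"y": 0.02,"z": 0.02,"fingers": 0.55}
    - {"rx": 0.0,"ry": 0.0,"rz": 0.0005,"x": 0.086,"y": 0.0215,"z": 0.05,"fingers": 0.55}
    - {"rx": 0.0,"ry": 0.0,"rz": 0.0005,"x": 0.086,"y": 0.0215,"z": 0.09,"fingers": 0.55}
    - {"rx": 0.0,"ry": 0.0,"rz": 0.0005,"x": 0.086,"y": 0.0215,"z": 0.12,"fingers": 0.55}
    - {"rx": 0.0,"ry": 0.0,"rz": 0.0005,"x": 0.086,"y": 0.0215,"z": 0.135,"fingers": 0.55}
    - {"rx": 0.0,"ry": 0.0,"rz": 0.0005,"x": 0.086,"y": 0.0215,"z": 0.135,"fingers": 0.55}
    - {"rx": 0.0,"ry": 0.0,"rz": 0.0005,"x": 0.086,"y": 0.0215,"z": 0.135,"fingers": 0.55}

```text
time: 22.88
ee_pos: [0.5434, -0.4379, 0.09]
eef_rot: [0.99, 0.138, 0.001, 0.001]
ft_force: [0.0, -0.4, 0.0]
width: 0.0479
```

```bash
python3 - <<'E'
from wm import *
st();go(.5437,-.4355,.0215,15.9)
E
```

```text
t 22.88 grasp [ 0.5435 -0.4379  0.039 ] yaw 15.81 zax [ 0.002  -0.0014 -1.    ] w 0.0479 F [ 0.   -0.42  0.02] q [ 1.06  0.75 -0.67  1.41  0.49  1.14 -0.98]
t 22.88 shift [ 0.0009 -0.0022  0.0175] turn [ 0.0003 -0.0002 -0.0002] rows 0.2820492239334961 0.015417993626150673
```

>>> drive_tool:
  plan:
    - {"rx": 0.0,"ry": 0.0,"rz": 0.0,"x": 0.001,"y": -0.002,"z": 0.01,"fingers": 0.55}
    - {"rx": 0.0,"ry": 0.0,"rz": 0.0,"x": 0.001,"y": -0.002,"z": 0.017,"fingers": 0.55}
    - {"rx": 0.0,"ry": 0.0,"rz": 0.0,"x": 0.001,"y": -0.002,"z": 0.017,"fingers": 0.55}
    - {"rx": 0.0,"ry": 0.0,"rz": 0.0,"x": 0.001,"y": -0.002,"z": 0.017,"fingers": 0.55}
    - {"rx": 0.0,"ry": 0.0,"rz": 0.0,"x": 0.001,"y": -0.002,"z": 0.017,"fingers": 0.1}
    - {"rx": 0.0,"ry": 0.0,"rz": 0.0,"x": 0.001,"y": -0.002,"z": 0.017,"fingers": 0.1}
    - {"rx": 0.0,"ry": 0.0,"rz": 0.0,"x": 0.001,"y": -0.002,"z": 0.017,"fingers": 0.1}
    - {"rx": 0.0,"ry": 0.0,"rz": 0.0,"x": 0.001,"y": -0.002,"z": 0.017,"fingers": 0.1}
    - {"rx": 0.0,"ry": 0.0,"rz": 0.0,"x": 0.001,"y": -0.002,"z": 0.017,"fingers": 0.1}
  squeeze: 45

```text
time: 24.0
ee_pos: [0.5431, -0.4355, 0.0712]
eef_rot: [0.99, 0.138, 0.0, 0.0]
ft_force: [0.6, -0.5, 0.0]
width: 0.0153
```

```bash
python3 - <<'E'
from wm import *
st();go(.5437,-.4355,.22,15.9);go(.571,.1132,.22,-9.4)
E
```

```text
t 24.0 grasp [ 0.5431 -0.4355  0.0202] yaw 15.81 zax [ 1.e-04 -2.e-04 -1.e+00] w 0.0153 F [ 0.65 -0.53  0.03] q [ 1.06  0.77 -0.66  1.43  0.5   1.11 -0.99]
t 24.0 shift [ 0.0006  0.0002 -0.1998] turn [ 0.     -0.     -0.0003] rows 3.197161966808132 0.00853239798269332
t 24.0 shift [ 0.1764 -0.5203 -0.1999] turn [ 0.   -0.    0.07] rows 9.354102156505022 2.3560377913309276
```

>>> drive_tool:
  plan:
    - {"rx": 0.0,"ry": 0.0,"rz": 0.0,"x": 0.0,"y": 0.0,"z": -0.04,"fingers": 0.1}
    - {"rx": 0.0,"ry": 0.0,"rz": 0.0,"x": 0.0,"y": 0.0,"z": -0.1,"fingers": 0.1}
    - {"rx": 0.0,"ry": 0.0,"rz": 0.0,"x": 0.0,"y": 0.0,"z": -0.16,"fingers": 0.1}
    - {"rx": 0.0,"ry": 0.0,"rz": 0.0,"x": 0.01,"y": -0.03,"z": -0.2,"fingers": 0.1}
    - {"rx": 0.0,"ry": 0.0,"rz": 0.01,"x": 0.03,"y": -0.08,"z": -0.2,"fingers": 0.1}
    - {"rx": 0.0,"ry": 0.0,"rz": 0.02,"x": 0.05,"y": -0.135,"z": -0.2,"fingers": 0.1}
    - {"rx": 0.0,"ry": 0.0,"rz": 0.03,"x": 0.07,"y": -0.19,"z": -0.2,"fingers": 0.1}
    - {"rx": 0.0,"ry": 0.0,"rz": 0.04,"x": 0.09,"y": -0.25,"z": -0.2,"fingers": 0.1}
    - {"rx": 0.0,"ry": 0.0,"rz": 0.05,"x": 0.11,"y": -0.31,"z": -0.2,"fingers": 0.1}
    - {"rx": 0.0,"ry": 0.0,"rz": 0.06,"x": 0.13,"y": -0.37,"z": -0.2,"fingers": 0.1}
    - {"rx": 0.0,"ry": 0.0,"rz": 0.07,"x": 0.15,"y": -0.43,"z": -0.2,"fingers": 0.1}
    - {"rx": 0.0,"ry": 0.0,"rz": 0.07,"x": 0.165,"y": -0.48,"z": -0.2,"fingers": 0.1}

```text
time: 25.5
ee_pos: [0.5705, 0.0738, 0.2709]
eef_rot: [0.997, -0.082, -0.0, 0.0]
ft_force: [1.0, -0.4, -3.8]
width: 0.0157
```

```bash
python3 - <<'E'
from wm import *
st();go(.571,.1132,.20,-9.4)
E
```

```text
t 25.5 grasp [0.5705 0.0737 0.2199] yaw -9.39 zax [-2.e-04 -3.e-04 -1.e+00] w 0.0157 F [ 0.97 -0.4  -3.77] q [ 0.51  0.36 -0.89  1.59  0.29  1.33 -2.15]
t 25.5 shift [-0.0059 -0.039   0.0199] turn [0.0001 0.     0.    ] rows 0.7070577043837517 0.002197195911172987
```

>>> drive_tool:
  plan:
    - {"rx": 0.0,"ry": 0.0,"rz": 0.0,"x": -0.006,"y": -0.039,"z": 0.02,"fingers": 0.1}
    - {"rx": 0.0,"ry": 0.0,"rz": 0.0,"x": -0.006,"y": -0.039,"z": 0.05,"fingers": 0.1}
    - {"rx": 0.0,"ry": 0.0,"rz": 0.0,"x": -0.006,"y": -0.039,"z": 0.07,"fingers": 0.1}
    - {"rx": 0.0,"ry": 0.0,"rz": 0.0,"x": -0.006,"y": -0.039,"z": 0.07,"fingers": 0.1}
    - {"rx": 0.0,"ry": 0.0,"rz": 0.0,"x": -0.006,"y": -0.039,"z": 0.07,"fingers": 0.1}
    - {"rx": 0.0,"ry": 0.0,"rz": 0.0,"x": -0.006,"y": -0.039,"z": 0.07,"fingers": 0.1}

```text
time: 26.25
ee_pos: [0.5721, 0.1106, 0.2022]
eef_rot: [0.997, -0.082, 0.001, -0.0]
ft_force: [0.3, -0.1, -3.3]
width: 0.0156
```

```bash
python3 w.py barh; python3 - <<'E'
from wm import *
st();go(.571,.1132,.0905,-9.4)
s=monitor.read_state();Rc=R.from_quat(s['eef_rot'])
for n in ('side','wrist'):
    c=viewer.camera(n);P=cloud(c)
    q=Rc.inv().apply(P.reshape(-1,3)-s['ee_pos']).reshape(P.shape)
    hsv=cv2.cvtColor(c['color'],cv2.COLOR_RGB2HSV)
    m=(abs(q[...,1])<.012)&(q[...,2]>.05)&(q[...,2]<.078)&(abs(q[...,0])<.13)
    qq=q[m];print(n,len(qq),'x',np.percentile(qq[:,0],[0,.5,50,99.5,100]).round(4),'y',np.percentile(qq[:,1],[1,50,99]).round(4),'z',np.percentile(qq[:,2],[1,50,99]).round(4))
    for a,b in [(-.1,-.07),(-.07,-.03),(.03,.07),(.07,.1)]:
        k=qq[(qq[:,0]>a)&(qq[:,0]<b)]
        if len(k): print('  ',a,b,len(k),'y',np.percentile(k[:,1],[2,50,98]).round(4),'z',np.percentile(k[:,2],[2,50,98]).round(4))
    cv2.imwrite(f'pics/barh_{n}.png',cv2.resize(c['color'][:,:,::-1],(768,576)))
E
```

```text
t 26.25 grasp [0.5722 0.1106 0.1512] yaw -9.44 zax [ 1.8e-03  1.0e-04 -1.0e+00] w 0.0156 F [ 0.3  -0.15 -3.34] q [ 0.42  0.44 -0.87  1.65  0.36  1.21 -2.26]
cam [0.6351 0.1002 0.2942] [-0.235  0.039 -0.971] [[295.7, 0.0, 258.3], [0.0, 295.7, 191.5], [0.0, 0.0, 1.0]]
t 26.3 grasp [0.5721 0.1107 0.1511] yaw -9.42 zax [ 0.0016 -0.     -1.    ] w 0.0157 F [ 0.45  0.93 -2.72] q [ 0.42  0.44 -0.87  1.65  0.36  1.21 -2.26]
t 26.3 shift [-0.0015 -0.0023  0.0606] turn [-0.     -0.0002 -0.0001] rows 0.9704445909253863 0.008696394774850881
side 445 x [-0.0914 -0.0905  0.0256  0.0973  0.0978] y [-0.0069  0.0077  0.0113] z [0.0543 0.0599 0.0716]
   -0.1 -0.07 67 y [-0.0065  0.0071  0.0105] z [0.0543 0.0579 0.0705]
   -0.07 -0.03 98 y [-0.0038  0.0078  0.0103] z [0.0546 0.0609 0.0712]
   0.03 0.07 123 y [-0.0068  0.0078  0.0112] z [0.0543 0.0587 0.0709]
   0.07 0.1 90 y [-0.0061  0.0072  0.0104] z [0.0542 0.0578 0.0709]
wrist 6821 x [-0.0282 -0.0271  0.0475  0.0942  0.0948] y [-0.0091 -0.0001  0.0091] z [0.0542 0.056  0.0612]
   0.03 0.07 2603 y [-0.0076 -0.0002  0.0077] z [0.0547 0.0559 0.0574]
   0.07 0.1 1896 y [-0.0076 -0.0001  0.0078] z [0.0545 0.056  0.0573]
```

View pics/barh_side.png

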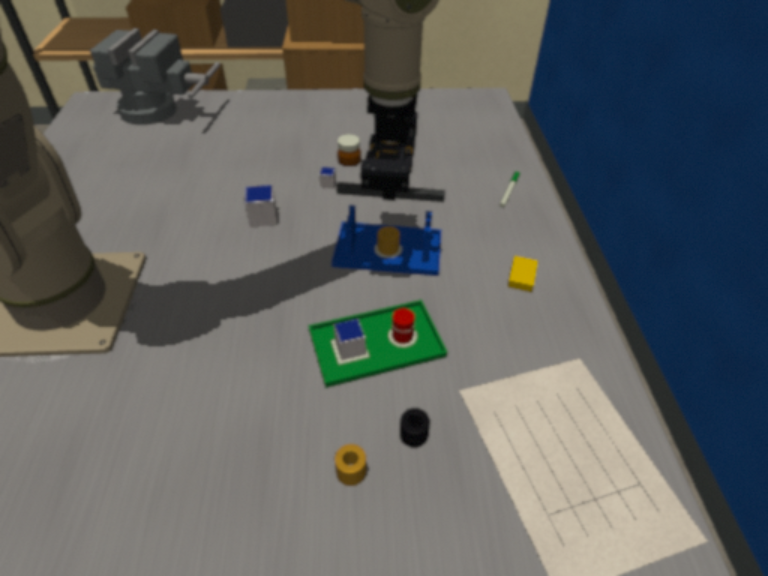

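View pics/barh_wrist.png

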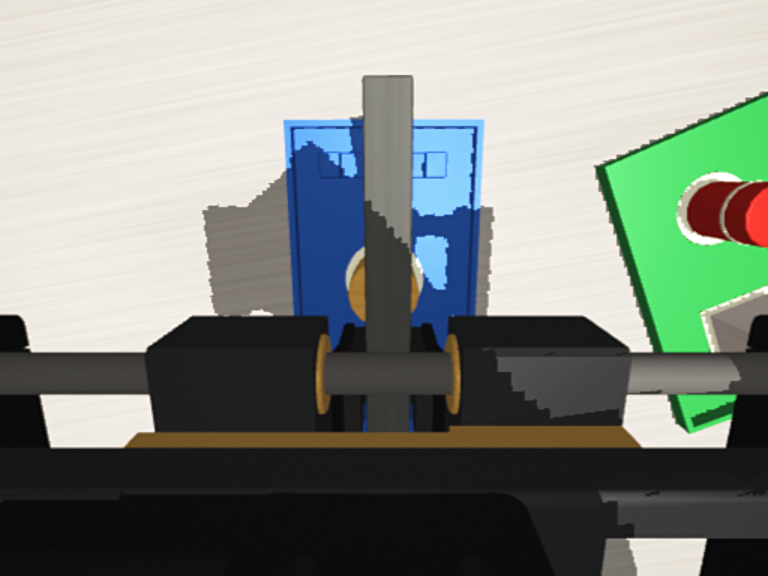

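The bar is held level and centred in the grip, and in both views it hangs over the bushing in line with the rests.

>>> drive_tool:
  plan:
    - {"rx": 0.0,"ry": 0.0,"rz": 0.0,"x": -0.0015,"y": -0.002,"z": 0.015,"fingers": 0.1}
    - {"rx": 0.0,"ry": 0.0,"rz": 0.0,"x": -0.0015,"y": -0.002,"z": 0.035,"fingers": 0.1}
    - {"rx": 0.0,"ry": 0.0,"rz": 0.0,"x": -0.0015,"y": -0.002,"z": 0.045,"fingers": 0.1}
    - {"rx": 0.0,"ry": 0.0,"rz": 0.0,"x": -0.0015,"y": -0.002,"z": 0.05,"fingers": 0.1}
    - {"rx": 0.0,"ry": 0.0,"rz": 0.0,"x": -0.0015,"y": -0.002,"z": 0.05,"fingers": 0.1}
    - {"rx": 0.0,"ry": 0.0,"rz": 0.0,"x": -0.0015,"y": -0.002,"z": 0.05,"fingers": 0.1}

```text
time: 27.15
ee_pos: [0.5707, 0.1132, 0.1516]
eef_rot: [0.997, -0.082, 0.0, -0.0]
ft_force: [0.5, 0.5, -3.5]
width: 0.0154
```

```bash
python3 - <<'E'
from wm import *
st();go(.571,.1132,.091,-9.4);go(.571,.1132,.091,-9.4)
E
```

```text
t 27.15 grasp [0.5707 0.1132 0.1006] yaw -9.39 zax [ 9.e-04  1.e-04 -1.e+00] w 0.0154 F [ 0.47  0.49 -3.51] q [ 0.4   0.5  -0.84  1.7   0.4   1.13 -2.3 ]
t 27.15 shift [ 0.0003 -0.0001  0.0096] turn [-0.     -0.0001  0.    ] rows 0.15405411761588436 0.004847860899112087
t 27.15 shift [ 0.0003 -0.0001  0.0096] turn [-0.     -0.0001  0.    ] rows 0.15405411761588436 0.004847860899112087
```

>>> drive_tool:
  plan:
    - {"rx": 0.0,"ry": 0.0,"rz": 0.0,"x": 0.0,"y": 0.0,"z": 0.005,"fingers": 0.1}
    - {"rx": 0.0,"ry": 0.0,"rz": 0.0,"x": 0.0,"y": 0.0,"z": 0.008,"fingers": 0.1}
    - {"rx": 0.0,"ry": 0.0,"rz": 0.0,"x": 0.0,"y": 0.0,"z": 0.0095,"fingers": 0.1}
    - {"rx": 0.0,"ry": 0.0,"rz": 0.0,"x": 0.0,"y": 0.0,"z": 0.0095,"fingers": 0.1}
    - {"rx": 0.0,"ry": 0.0,"rz": 0.0,"x": 0.0,"y": 0.0,"z": 0.0095,"fingers": 0.1}

```text
time: 27.78
ee_pos: [0.5704, 0.1131, 0.1417]
eef_rot: [0.997, -0.082, 0.0, -0.0]
ft_force: [0.1, -0.2, -3.4]
width: 0.0154
```

```bash
python3 - <<'E'
from wm import *
st();go(.571,.1132,.091,-9.4)
E
```

```text
t 27.77 grasp [0.5704 0.1131 0.0907] yaw -9.39 zax [ 2.e-04  0.e+00 -1.e+00] w 0.0154 F [ 0.13 -0.23 -3.38] q [ 0.39  0.51 -0.84  1.71  0.41  1.11 -2.31]
t 27.77 shift [ 0.0005 -0.0002 -0.0003] turn [-0. -0.  0.] rows 0.010440717723055081 0.0015480486219516837
```

>>> drive_tool:
  plan:
    - {"rx": 0.0,"ry": 0.0,"rz": 0.0,"x": 0.0,"y": 0.0,"z": 0.001,"fingers": 0.1}
    - {"rx": 0.0,"ry": 0.0,"rz": 0.0,"x": 0.0,"y": 0.0,"z": 0.001,"fingers": 0.1}

```text
time: 28.02
ee_pos: [0.5705, 0.1131, 0.1411]
eef_rot: [0.997, -0.082, 0.0, 0.0]
ft_force: [-2.4, -1.0, 2.7]
width: 0.0156
```

Contact: the force went from -3.4 to +2.7 N. Now release and retract.

>>> drive_tool:
  plan:
    - {"rx": 0.0,"ry": 0.0,"rz": 0.0,"x": 0.0,"y": 0.0,"z": 0.0,"fingers": 0.25}
    - {"rx": 0.0,"ry": 0.0,"rz": 0.0,"x": 0.0,"y": 0.0,"z": 0.0,"fingers": 0.45}
    - {"rx": 0.0,"ry": 0.0,"rz": 0.0,"x": 0.0,"y": 0.0,"z": 0.0,"fingers": 0.45}
    - {"rx": 0.0,"ry": 0.0,"rz": 0.0,"x": 0.0,"y": 0.0,"z": 0.0,"fingers": 0.45}
    - {"rx": 0.0,"ry": 0.0,"rz": 0.0,"x": 0.0,"y": 0.0,"z": -0.03,"fingers": 0.45}
    - {"rx": 0.0,"ry": 0.0,"rz": 0.0,"x": 0.0,"y": 0.0,"z": -0.07,"fingers": 0.45}
    - {"rx": 0.0,"ry": 0.0,"rz": 0.0,"x": -0.04,"y": 0.0,"z": -0.11,"fingers": 0.45}
    - {"rx": 0.0,"ry": 0.0,"rz": 0.0,"x": -0.1,"y": 0.0,"z": -0.12,"fingers": 0.45}
    - {"rx": 0.0,"ry": 0.0,"rz": 0.0,"x": -0.12,"y": 0.0,"z": -0.12,"fingers": 0.45}
    - {"rx": 0.0,"ry": 0.0,"rz": 0.0,"x": -0.12,"y": 0.0,"z": -0.12,"fingers": 0.45}
    - {"rx": 0.0,"ry": 0.0,"rz": 0.0,"x": -0.12,"y": 0.0,"z": -0.12,"fingers": 0.45}

```text
time: 29.4
ee_pos: [0.4528, 0.1322, 0.2607]
eef_rot: [0.997, -0.082, 0.0, -0.0]
ft_force: [0.4, -0.3, 0.0]
width: 0.0395
```

```bash
python3 w.py fin; python3 - <<'E'
from wm import *
c=dict(np.load('w_fin.npz'))
top(c,(.571,.113),.086,rad=.12,lo=.0825)
E
```

```text
t 29.4 grasp [0.4529 0.1322 0.2097] yaw -9.44 zax [ 6.e-04  1.e-04 -1.e+00] w 0.0395 F [ 0.36 -0.3   0.  ] q [ 0.59  0.1  -1.    1.85  0.08  1.24 -2.17]
cam [0.516  0.1217 0.3526] [-0.236  0.039 -0.971] [[295.7, 0.0, 258.3], [0.0, 295.7, 191.5], [0.0, 0.0, 1.0]]
(0.571, 0.113) n 3055 z 0.0854 mean [0.5458 0.1168] circ [0.5422 0.1175 0.1323] rect [0.5422 0.1177] [0.0157 0.1314] 80.9
```

View pics/w_fin.png

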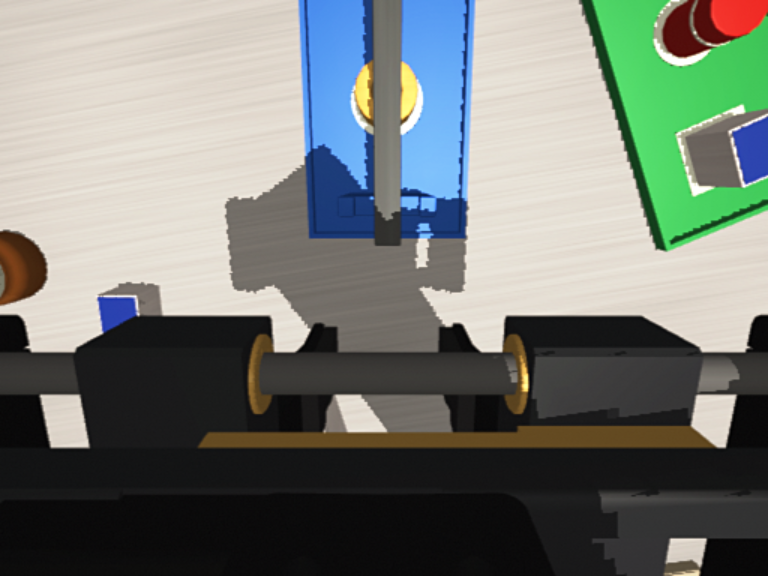

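The bar lies across the rests, between the lugs and above the bushing. I'll move the arm clear and check with the fixed cameras.

>>> drive_tool:
  plan:
    - {"rx": 0.0,"ry": 0.0,"rz": 0.0,"x": 0.0,"y": 0.06,"z": -0.03,"fingers": 0.5}
    - {"rx": 0.0,"ry": 0.0,"rz": 0.0,"x": 0.0,"y": 0.12,"z": -0.05,"fingers": 0.5}
    - {"rx": 0.0,"ry": 0.0,"rz": 0.0,"x": 0.0,"y": 0.18,"z": -0.05,"fingers": 0.5}
    - {"rx": 0.0,"ry": 0.0,"rz": 0.0,"x": 0.0,"y": 0.24,"z": -0.05,"fingers": 0.5}
    - {"rx": 0.0,"ry": 0.0,"rz": 0.0,"x": 0.0,"y": 0.3,"z": -0.05,"fingers": 0.5}
    - {"rx": 0.0,"ry": 0.0,"rz": 0.0,"x": 0.0,"y": 0.36,"z": -0.05,"fingers": 0.5}
    - {"rx": 0.0,"ry": 0.0,"rz": 0.0,"x": 0.0,"y": 0.42,"z": -0.05,"fingers": 0.5}
    - {"rx": 0.0,"ry": 0.0,"rz": 0.0,"x": 0.0,"y": 0.48,"z": -0.05,"fingers": 0.5}
    - {"rx": 0.0,"ry": 0.0,"rz": 0.0,"x": 0.0,"y": 0.52,"z": -0.05,"fingers": 0.5}
    - {"rx": 0.0,"ry": 0.0,"rz": 0.0,"x": 0.0,"y": 0.52,"z": -0.05,"fingers": 0.5}
    - {"rx": 0.0,"ry": 0.0,"rz": 0.0,"x": 0.0,"y": 0.52,"z": -0.05,"fingers": 0.5}

```text
time: 30.82
ee_pos: [0.3677, -0.3801, 0.3099]
eef_rot: [0.997, -0.082, -0.0, -0.001]
ft_force: [-0.3, 0.5, 0.3]
width: 0.0435
```

```bash
python3 - <<'E'
from wm import *
st()
for n in ('top','side'):
    c=viewer.camera(n); print(n)
    top(c,(.570,.114),.086,rad=.12,lo=.081)
    top(c,(.581,-.104),.054);top(c,(.495,-.126),.049);white(c,(.582,-.104),sat=40,val=140);white(c,(.495,-.126),sat=40,val=140)
    im=c['color'][:,:,::-1]
    if n=='top': im=im[130:280,150:400]
    else: im=im[80:330,130:400]
    cv2.imwrite(f'pics/f_{n}.png',cv2.resize(im,None,fx=2.2,fy=2.2,interpolation=cv2.INTER_CUBIC))
E
```

```text
t 30.82 grasp [ 0.3677 -0.38    0.2589] yaw -9.36 zax [-4.0e-04  1.6e-03 -1.0e+00] w 0.0435 F [-0.32  0.49  0.33] q [ 1.12  0.14 -0.44  1.67  0.06  1.35 -1.07]
top
(0.57, 0.114) n 317 z 0.0848 mean [0.5704 0.1146] circ [0.5693 0.1141 0.1892] rect [0.5694 0.1145] [0.0163 0.1886] 80.7
(0.581, -0.104) n 96 z 0.0523 mean [ 0.5803 -0.1017] circ [ 0.5802 -0.102   0.0351] rect [ 0.5806 -0.1014] [0.0301 0.0335] 89.4
(0.495, -0.126) n 170 z 0.0477 mean [ 0.4936 -0.1233] circ [ 0.4935 -0.1232  0.053 ] rect [ 0.4939 -0.1235] [0.0392 0.0396] 14.0
white (0.582, -0.104) n 18 z 0.0021 mean [ 0.5647 -0.1085] circ [ 0.5693 -0.1053  0.0329] rect [ 0.5644 -0.1068] [0.0102 0.0327] 16.8
white (0.495, -0.126) n 28 z 0.0026 mean [ 0.4724 -0.129 ] circ [ 0.4726 -0.1304  0.0492] rect [ 0.4726 -0.1304] [0.0067 0.0487] 12.0
side
(0.57, 0.114) n 325 z 0.0851 mean [0.5735 0.1083] circ [0.5727 0.107  0.1889] rect [0.5727 0.1077] [0.0219 0.1884] 80.6
(0.581, -0.104) n 148 z 0.0532 mean [ 0.5833 -0.1084] circ [ 0.5828 -0.1086  0.0395] rect [ 0.583  -0.1083] [0.0381 0.0333] 84.8
(0.495, -0.126) n 249 z 0.0483 mean [ 0.4978 -0.1302] circ [ 0.4969 -0.1303  0.0551] rect [ 0.4978 -0.13  ] [0.0401 0.0436] 15.3
white (0.582, -0.104) n 5 z 0.0046 mean [ 0.6042 -0.1082] circ [ 0.6034 -0.1081  0.0133] rect [ 0.6043 -0.1084] [0.0131 0.0018] 73.8
white (0.495, -0.126) n 60 z 0.0043 mean [ 0.4915 -0.14  ] circ [ 0.4977 -0.1274  0.061 ] rect [ 0.4903 -0.1398] [0.0318 0.0607] 59.3
```

View pics/f_side.png

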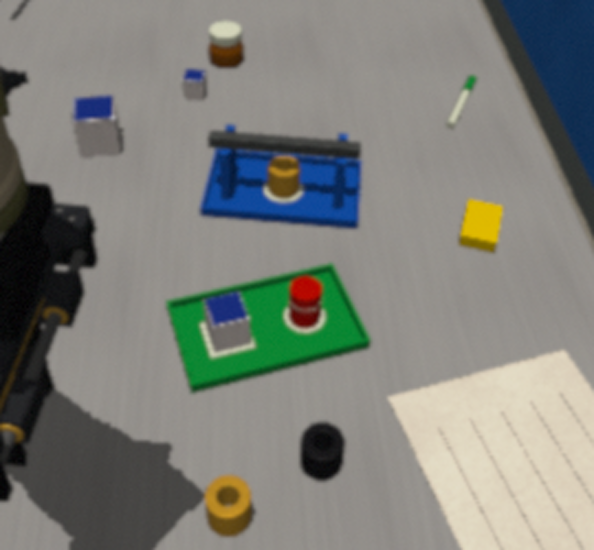

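View pics/f_top.png

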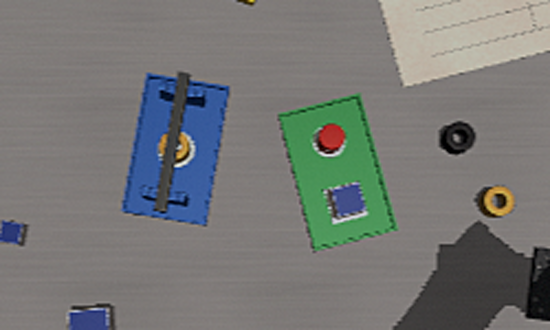

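Both fixed cameras agree. The bar spans the rests evenly, the bushing is beneath it, and the tube and block are on their marks. Handing in.

```bash
python3 - <<'E'
from bench import workorder
print(workorder.close_job())
E
```

```text
the job is handed in; nothing more can be done
None
```

Both kits are made up and handed in at about 31 s. `close_job` gives no verdict, so the results below are from my last camera checks.

- **Turning kit (blue tray):** I stood the brass bushing nearest the base on the white disc first, under 1 mm off centre. I then laid the steel bar across both rests, between the lugs. It is centred to about 1–2 mm along its length, and its top reads 85 mm against the expected 86 mm.
- **Milling kit (green tray):** The middle-sized blue-topped block is on the white square, within about 0.5 mm and aligned with it. The red tube stands on the white disc about 1.5 mm off centre, and I left it there.
- **Left alone:** I did not touch the black bushing, the amber jar, the yellow box or the look-alikes.

**Disagreements and problems:**
- The top and side cameras disagreed by about 4–7 mm, so I took positions mainly from the wrist camera, which read between them.
- In the final overhead views the white marks were mostly hidden. The tube and block offsets therefore rest on the wrist views and on where the marks were measured before the parts went on.
- Two early move calls were refused because some row keys were missing, and nothing moved.

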